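Set the crosscut sled's length stop and load the handle blanks

TASK

Get the crosscut sled ready to cut a batch of tool handles: unlock the stop's clamp lever, slide the stop along the fence until its pointer is on the white line of the cursor clip, and lock the lever fully again. Then lay all the handle blanks from the bench flat on the sled side by side in a closed row along the fence, the first pushed tight against the fence and each next one tight against the one before, with the left ends of all of them pushed up against the stop. Leave the plane, the jar and the screwdriver alone.

Things in the scene. Friction and masses are not known exactly. Their poses are not given: they have to be found in the camera images.
- sled: Crosscut sled, fixed: brown hardboard-faced board 250 x 400 x 12 mm with a plywood fence along its far edge. Origin: centre of the board's underside, on the bench; x from robot side to fence, y (leftwards) along the fence, z up. Fence front face at x = 90 mm, back 115, top z = 50; a block 45 mm tall stands behind it at y -88 to -32 mm, x to 163, where a black saw kerf (y = -60) crosses the board.
- stop (a joint): Length stop, an aluminium carriage sliding along the fence top: sled y of its pointer, in m (0 to 0.17). Its block rides on the fence: sled x 81 to 121 mm, 22 mm either side of the pointer in y, z 51.5 to 70; grip or push it there. Unlocked it slides with about 6 N; locked it holds over 30 N. From the block an arm of angle, z 14 to 44, reaches over the board to sled x = -60 mm.
- pointer (a point): Tip of the small black pointer on the far (+x) side of the stop's block, over the steel scale, 53 mm above the bench, at the middle of the block in y. Axes as the sled's.
- stop_face (a point): Point on the stop face, the right (-y) face of the stop's arm: 22 mm to the right (-y) of the pointer, at sled x = 50 mm, 26 mm above the bench. Axes as the sled's; the blanks' left ends come against it from -y.
- lever (a joint): Black clamp lever on a vertical pin in the middle of the stop's block (sled x = 102.5 mm, y of the pointer). 0 = locked, handle along the fence pointing to +y; grows anticlockwise seen from above to 1.5 rad = unlocked, handle pointing to -x at the robot. From about 0.5 rad down it clamps; below 0.15 rad it is fully locked. Stays where left; turns with under 0.4 N m.
- lever_grip (a point): Point of the lever's handle 55 mm from its pin, 83.5 mm above the bench, y axis along the handle. The handle is a bar 12 mm wide, z 77 to 90 mm, from 9 to 75 mm from the pin. Beneath it: the fence top (50 mm), the stop's block (70 mm, within 22 mm of the pin) and the arm (44 mm).
- mark (a point): The mark: white line on the small dark steel cursor clip (16 mm wide, top 54 mm above the bench) on the scale ledge behind the fence; it does not block the stop. The point lies on the line at pointer height. Axes as the sled's.
- blank1: Pale ash handle blank, a square bar 28 x 28 x 196 mm, about 106 g, loose on the bench left or right of the sled. Origin at its centre, x along its length. May be absent (None). The blanks differ only in length and any face may lie down.
- blank2: Pale ash handle blank, a square bar 28 x 28 x 200 mm, about 108 g, loose on the bench left or right of the sled. Origin at its centre, x along its length. May be absent (None). The blanks differ only in length and any face may lie down.
- blank3: Pale ash handle blank, a square bar 28 x 28 x 204 mm, about 110 g, loose on the bench left or right of the sled. Origin at its centre, x along its length. May be absent (None). The blanks differ only in length and any face may lie down.
- blank4: Pale ash handle blank, a square bar 28 x 28 x 208 mm, about 113 g, loose on the bench left or right of the sled. Origin at its centre, x along its length. May be absent (None). The blanks differ only in length and any face may lie down.
- plane: Small steel block plane, 50 x 160 mm, 50 mm tall, on the bench beyond the fence. Bystander: leave it alone. Origin under its middle, on the bench.
- jar: Glass screw jar with a steel lid, 68 mm across, 85 mm tall, on the bench beyond the fence. Bystander: leave it alone. Origin under its middle, on the bench.
- driver: Screwdriver with a wooden handle, 160 mm long, lying, on the bench beyond the fence. Bystander: leave it alone. Origin under its middle, on the bench.
Mind the look-alikes: they are no part of the job. What is shaped like the blank1 but blue or red is not meant.

How it is judged:
By the outcome, as a careful person would: the job done as asked, in the order asked, and still so for the second after the job is handed in, with the robot touching nothing.
Of blank1, blank2, blank3, blank4 only 2 to 4 are there at a start; the rules pass over those that are not, and their reading is None.
At some moment in a run one of blank1, blank2, blank3, blank4 may be knocked a few centimetres aside while the robot is not near it.
Once in a run the grip may slacken for a moment while it holds something.
It also fails if it takes over 210 s, if anything falls off the work surface, if the arm or the gripper's body presses on something with over 40 N, if the wrist force passes 120 N, or if a joint passes its speed limit or range.

ROBOT

A 6-joint arm with a two-finger parallel gripper is mounted at the origin on the work surface. World frame = base frame: x ahead of the robot, y to its left, z up, the work surface at z = 0. Lengths are in mm, angles in rad, forces in N, time in s.
With the tool pointing down it reaches from about 275 to 750 mm from the base axis. Payload 10.2 kg.
Tool frame: the origin (TCP) lies midway between the tips of the shut fingers; the grasp point (between the pads) lies 19 mm behind it; z points along the fingers, y is the line along which they close (so a half turn about z gives the same grasp; the last joint's range is limited). The gripper opens to 85 mm and grips with 20 to 120 N. Pads are 22 mm wide; open, the fingers measure 114 mm over their backs; the gripper's body (76 mm by 85 mm) begins 54 mm behind the grasp point. The pads swing forward as they close: fully open they stand 13 mm farther back than shut.
Start: joints at [1.008, 0.313, 1.498, -0, 1.331, -0.223], TCP at [174.995, 494.983, 231.294] pointing down, gripper open.
Joint ranges: [-2.94, 2.94], [-0.97, 2.17], [0.19, 2.56], [-1.23, 4.37], [0.02, 3.11], [-2.88, 2.88]. Speed limits (rad/s): [2.39, 2.39, 3.01, 3.14, 3.14, 3.14].

INTERFACE

Orientations are given as a unit quaternion [w, x, y, z].
In Python, from rig import ctrl gives the robot as it stands.
- The arm moves only by the tool arm_command, never from a script. Its argument "increments" is a list of rows, each an object with "dr": the turn, a rotation vector about the tool's x, y, z in units of pi/4 rad (1.0 is pi/4 rad), a list of three; "offset": the shift along the tool's x, y, z in units of 120 mm (1.0 is 120 mm), a list of three; "hand": the opening, from -1 (shut) to 1 (fully open). A call has 1 to 8 rows; each row shifts and turns the commanded pose from where the row before left it, along the tool's axes as they then stand; what a row does not reach is not made up. A row lasts 1/10 s, in which the tool goes at most 50 mm and 8.59 degrees, less where a joint would pass 70% of its speed; a pose out of reach is approached as far as the arm can. A call with a number of a shift or a turn outside -1 to 1 is refused whole. A call with a gripper value outside its range is refused whole. The fingers move at their own pace and stop on an object; "grip_force" is the grip in N (left out, the last holds). Time passes only in rows, so rows that do not move let the fingers close. It gives the time, the measured TCP pose, the force, the opening and the grip force at its end, in the units of the state.
- ctrl.sense(): the state, without advancing time (a new reading comes with each control period).
- ctrl.capture(name): name is "scene" or "top" or "wrist"; returns the picture (384x512x3 uint8, red, green, blue); there is no depth.
- ctrl.camera_info(name): a dict with "K" (3x3 intrinsics, pixels), "R" (3x3) and "t" (3): a world point X has camera coordinates R X + t. Camera axes: x right, y down, z forward; pixel columns grow to the right and rows downward; lengths in mm; the calibration is good to about 2 mm. A picture is of the moment at which its call begins: read the wrist's pose just before it. camera_info takes no time and is no camera call; for the wrist camera it gives the pose at the moment of the call.
- ctrl.finish_job(): hands the job in; it is judged then, once.
The state is a dict: "time_s": time; "joints": joint angles; "dq": joint speeds; "tau": joint torques, N m; "eef_pos": TCP position; "ee_rot": TCP orientation; "force": force on the tool from outside, world axes, zero at the start; "wrist_torque": the same for the moment, N m; "grip_width": opening from 0.0 (shut) to 1.0 (fully open); "grip_force": force on a finger pad.
Only numpy, scipy, OpenCV 4.12 (cv2) and the standard library are available. Lean on these libraries where they do the work, as an engineer would, in place of code of your own. Each camera call takes 0.05 s, during which the arm holds its last target. There are 200 camera calls.

## Working session

There is one attempt and no reset: what is moved stays moved. The work goes in short steps, Python scripts to look and compute and a tool call to move; the robot and the scene stay as the last step left them, time stands still between calls to the robot, and variables do not carry over. Pictures are saved under pics/ and viewed, at most 17 in all, crops included, and the job is handed in when it is done.

Besides the shell and the picture viewer there is one more tool, called after ">>>" as a command line: name --argument value ..., lists and objects as JSON in quotes. arm_command: Moves the arm, as the interface text tells. Shifts and turns lie within -1 to 1; 1 stands for 120 mm of shift or pi/4 rad of turn. Its arguments: {"type":"object","properties":{"increments":{"type":"array"},"grip_force":{"type":"number"}},"required":["increments"]}

```bash
ls; mkdir -p pics; cat > h.py <<'E'
import numpy as np, cv2
from rig import ctrl
from scipy.spatial.transform import Rotation as Ro
def cap(name,fn=None):
    ci=ctrl.camera_info(name); im=np.asarray(ctrl.capture(name))
    if fn: cv2.imwrite('pics/'+fn,im[:,:,::-1])
    return im,ci
def ray(ci,p):
    K,R,t=[np.array(ci[k],float) for k in 'KRt']
    d=R.T@np.linalg.solve(K,[p[0],p[1],1.]); return -R.T@t,d
def onz(ci,p,z):
    o,d=ray(ci,p); return o+d*(z-o[2])/d[2]
def tri(rs):
    A=0;b=0
    for o,d in rs:
        d=d/np.linalg.norm(d);P=np.eye(3)-np.outer(d,d);A=A+P;b=b+P@o
    return np.linalg.solve(A,b)
def proj(ci,X):
    K,R,t=[np.array(ci[k],float) for k in 'KRt']
    c=K@(R@np.array(X,float)+t.ravel()); return c[:2]/c[2]
def st():
    s=ctrl.sense(); print(s['time_s'],np.round(s['eef_pos'],1),np.round(s['ee_rot'],4),np.round(s['force'],1),s['grip_width'],s['grip_force']); return s
E
python3 - <<'E'
from h import *
s=st();print(s)
a,ca=cap('scene','scene0.png');b,cb=cap('top','top0.png');c,cc=cap('wrist','wrist0.png')
cv2.imwrite('pics/all0.png',cv2.resize(np.vstack([np.hstack([a,b])])[:,:,::-1],None,fx=.78,fy=.78))
for x in (ca,cb,cc):print(np.round(x['K'],1).tolist(),np.round(x['R'],3).tolist(),np.round(x['t'],1).tolist())
E
```

```text
pics
0.0 [174.9 494.7 230.7] [-3.000e-04  1.691e-01  9.856e-01 -6.000e-04] [ 0.7 -0.7 -0.7] 1.0011685463854139 0.0
{'time_s': 0.0, 'joints': array([ 1.00754979e+00,  3.13455917e-01,  1.49844806e+00,  2.80091322e-05,
        1.33100898e+00, -2.23418669e-01]), 'dq': array([-0.00027715, -0.00093732,  0.00197962,  0.00017347,  0.00077914,
        0.00037757]), 'tau': array([ 4.69737079e-04, -4.12266004e+01, -2.59748268e+01, -1.18345897e-04,
        4.03627098e-03, -2.30954191e-05]), 'eef_pos': array([174.86625206, 494.74450973, 230.72792262]), 'ee_rot': array([-2.65576766e-04,  1.69100771e-01,  9.85598546e-01, -6.04523293e-04]), 'force': array([ 0.74520164, -0.67199994, -0.68590281]), 'wrist_torque': array([0.012483  , 0.0290123 , 0.00029886]), 'grip_force': 0.0, 'grip_width': 1.0011685463854139}
[[349.1, 0.0, 257.7], [0.0, 349.1, 194.4], [0.0, 0.0, 1.0]] [[0.402, 0.915, -0.011], [0.534, -0.245, -0.809], [-0.743, 0.32, -0.588]] [-197.9, -224.2, 1476.6]
[[421.9, 0.0, 260.1], [0.0, 421.9, 192.5], [0.0, 0.0, 1.0]] [[-0.016, -1.0, -0.015], [-0.992, 0.017, -0.128], [0.128, 0.013, -0.992]] [12.7, 565.6, 1391.6]
[[273.1, 0.0, 255.4], [0.0, 273.1, 189.4], [0.0, 0.0, 1.0]] [[0.333, 0.943, -0.001], [0.902, -0.318, 0.292], [0.275, -0.098, -0.957]] [-523.1, -37.8, 381.0]
```

View pics/top0.png

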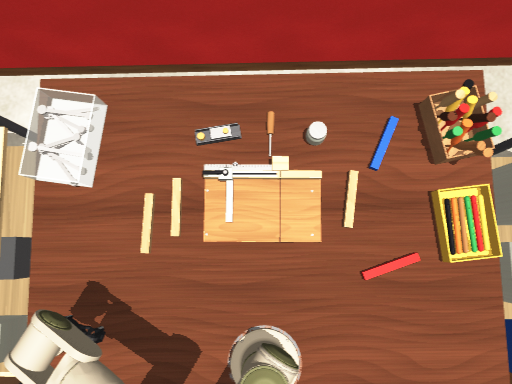

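View pics/scene0.png

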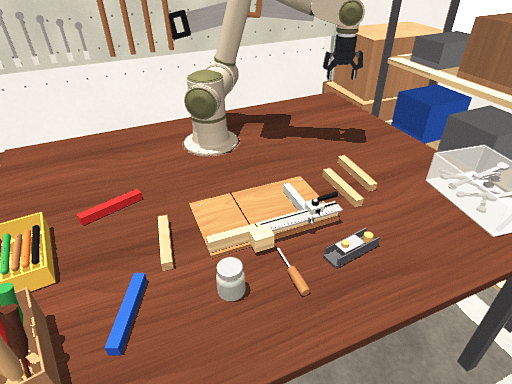

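Top view: the pale bars are at (147,222), (176,206) and (351,198). Look-alikes are blue (384,143) and red (390,266), plus the pale fence (300,174) and block (280,163), and the crayons in the yellow box (470,225). I choose the three loose pale bars. The stop's arm is at (229,198) and its block at (226,172).

```bash
python3 - <<'E'
from h import *
im=cv2.imread('pics/top0.png')[:,:,::-1]; ci=ctrl.camera_info('top')
hsv=cv2.cvtColor(np.ascontiguousarray(im),cv2.COLOR_RGB2HSV)
for p in [(147,222),(176,206),(351,198),(300,174),(280,163),(250,210),(229,198),(390,266)]: print(p,hsv[p[1],p[0]])
m=cv2.inRange(hsv,(12,40,170),(32,140,255))
cs,_=cv2.findContours(m,cv2.RETR_EXTERNAL,cv2.CHAIN_APPROX_NONE)
for c in cs:
    if cv2.contourArea(c)>150:
        (cx,cy),wh,a=cv2.minAreaRect(c); bx=cv2.boxPoints(((cx,cy),wh,a))
        W=np.array([onz(ci,p,28) for p in bx]); print(np.round((cx,cy)),np.round(wh,1),a,np.round(W[:,:2]).tolist(), W.mean(0).round())
for p in [(204,241),(322,241),(322,178),(204,178)]: print(p,onz(ci,p,12).round(1))
sc=cv2.imread('pics/scene0.png')
A=cv2.resize(im[150:260,130:365,::-1],None,fx=3.3,fy=3.3,interpolation=cv2.INTER_CUBIC)
cv2.imwrite('pics/crop1.png',A)
E
```

```text
(147, 222) [ 24  77 253]
(176, 206) [ 25  65 254]
(351, 198) [ 23  83 253]
(300, 174) [ 27  42 255]
(280, 163) [ 27  46 255]
(250, 210) [ 16 141 246]
(229, 198) [ 30   1 254]
(390, 266) [  1 176 254]
[ 84. 370.] [27. 50.] 90.0 [[40.0, 669.0], [38.0, 504.0], [-46.0, 502.0], [-44.0, 665.0]] [ -3. 585.  28.]
[271. 375.] [46.3 34.6] 30.65066909790039 [[-36.0, 72.0], [56.0, 14.0], [-19.0, -114.0], [-110.0, -55.0]] [-27. -21.  28.]
[ 49. 362.] [17.8 38.1] 33.231712341308594 [[-13.0, 757.0], [86.0, 693.0], [55.0, 642.0], [-44.0, 706.0]] [ 21. 700.  28.]
[249. 350.] [30.1 58.8] 48.532291412353516 [[26.0, 152.0], [147.0, 7.0], [75.0, -57.0], [-45.0, 88.0]] [51. 48. 28.]
[ 27. 339.] [14.3 52.2] 30.465543746948242 [[35.0, 838.0], [177.0, 759.0], [153.0, 716.0], [12.0, 796.0]] [ 94. 777.  28.]
[ 14. 296.] [37. 29.] 90.0 [[293.0, 879.0], [292.0, 781.0], [172.0, 774.0], [173.0, 871.0]] [232. 826.  28.]
[504. 236.] [15. 25.] 0.0 [[367.0, -777.0], [450.0, -784.0], [449.0, -834.0], [366.0, -826.0]] [ 408. -805.   28.]
[146. 223.] [ 9.1 60.4] 4.4846062660217285 [[370.0, 412.0], [574.0, 400.0], [571.0,
[... 569 characters left out ...]
7453613 [[447.0, -274.0], [641.0, -302.0], [637.0, -333.0], [443.0, -305.0]] [ 542. -304.   28.]
[500. 162.] [21. 12.] -0.0 [[637.0, -780.0], [679.0, -783.0], [677.0, -854.0], [636.0, -851.0]] [ 657. -817.   28.]
[276. 166.] [21. 89.] 90.0 [[695.0, 98.0], [689.0, -208.0], [616.0, -205.0], [622.0, 99.0]] [656. -54.  28.]
[ 30. 161.] [13.7 26.5] 11.309932708740234 [[649.0, 831.0], [741.0, 818.0], [730.0, 770.0], [639.0, 783.0]] [690. 800.  28.]
[ 18. 190.] [31.2 93.1] 3.094058036804199 [[434.0, 887.0], [756.0, 890.0], [748.0, 780.0], [426.0, 780.0]] [591. 834.  28.]
(204, 241) [405.9 197.1  12. ]
(322, 241) [ 399.6 -203.1   12. ]
(322, 178) [ 615.5 -210.5   12. ]
(204, 178) [622.8 197.4  12. ]
```

View pics/crop1.png

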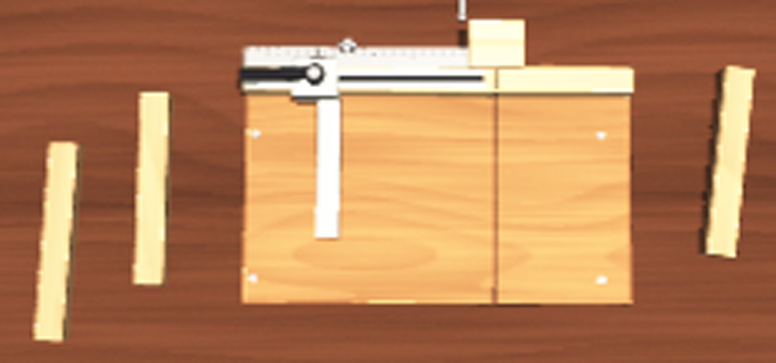

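The crop shows the three pale loose bars, left (62,240) and (152,190), right (730,160). The stop's pin is at (315,72), with the lever handle pointing left (+y, locked). The clip is at (347,45), so the stop must go right by about 30 mm. I'm moving the wrist camera over for accuracy.

>>> arm_command --increments '[{"dr":[0,0,-0.1443],"offset":[0,0,0],"hand":1},{"dr":[0,0,-0.1443],"offset":[0,0,0],"hand":1},{"dr":[0,0,-0.1443],"offset":[0,0,0],"hand":1},{"dr":[0,0,0],"offset":[-0.24,-0.1,0],"hand":1},{"dr":[0,0,0],"offset":[-0.24,-0.1,0],"hand":1},{"dr":[0,0,0],"offset":[-0.24,-0.1,0],"hand":1},{"dr":[0,0,0],"offset":[-0.24,-0.1,0],"hand":1},{"dr":[0,0,0],"offset":[-0.24,-0.1,0],"hand":1}]'

```text
time_s: 0.95
eef_pos: [320.0, 434.3, 231.1]
ee_rot: [-0.0, -0.0, 1.0, -0.0]
force: [0.0, 0.5, -0.9]
grip_width: 1.001
grip_force: 0.0
```

>>> arm_command --increments '[{"dr":[0,0,0],"offset":[-0.25,-0.25,0],"hand":1},{"dr":[0,0,0],"offset":[-0.25,-0.25,0],"hand":1},{"dr":[0,0,0],"offset":[-0.2,-0.3,0],"hand":1},{"dr":[0,0,0],"offset":[-0.2,-0.3,0],"hand":1},{"dr":[0,0,0],"offset":[-0.2,-0.3,0],"hand":1},{"dr":[0,0,0],"offset":[-0.2,-0.35,0],"hand":1},{"dr":[0,0,0],"offset":[-0.2,-0.35,0],"hand":1},{"dr":[0,0,0],"offset":[-0.2,-0.35,0],"hand":1}]'

```text
time_s: 1.75
eef_pos: [523.6, 139.2, 231.2]
ee_rot: [-0.0, -0.0, 1.0, 0.0]
force: [1.0, 0.7, 0.2]
grip_width: 1.001
grip_force: 0.0
```

Now two wrist views, one here and one about 70 mm to the right and lower.

```bash
python3 - <<'E'
from h import *
import pickle
s=st(); im,ci=cap('wrist','w1.png'); pickle.dump(ci,open('w1.pkl','wb'))
E
```

```text
1.75 [523.6 139.2 231.2] [-2.e-04 -1.e-04  1.e+00  0.e+00] [1.  0.7 0.2] 1.0008757600890845 0.0
```

>>> arm_command --increments '[{"dr":[0,0,0],"offset":[-0.15,-0.3,0.15],"hand":1},{"dr":[0,0,0],"offset":[-0.15,-0.3,0.15],"hand":1},{"dr":[0,0,0],"offset":[0,0,0],"hand":1},{"dr":[0,0,0],"offset":[0,0,0],"hand":1}]'

```text
time_s: 2.2
eef_pos: [559.0, 68.7, 194.7]
ee_rot: [-0.001, 0.001, 1.0, 0.0]
force: [-0.1, -0.5, 1.1]
grip_width: 0.999
grip_force: 0.0
```

```bash
python3 - <<'E'
from h import *
import pickle
s=st(); im,ci=cap('wrist','w2.png'); pickle.dump(ci,open('w2.pkl','wb'))
a=cv2.imread('pics/w1.png');b=im[:,:,::-1]
cv2.imwrite('pics/w12.png',np.vstack([cv2.resize(x[0:300],(512,300)) for x in (a,b)]))
E
```

```text
2.2 [559.   68.7 194.7] [-7.e-04  6.e-04  1.e+00  2.e-04] [-0.1 -0.5  1.1] 0.9987345468668821 0.0
```

View pics/w12.png

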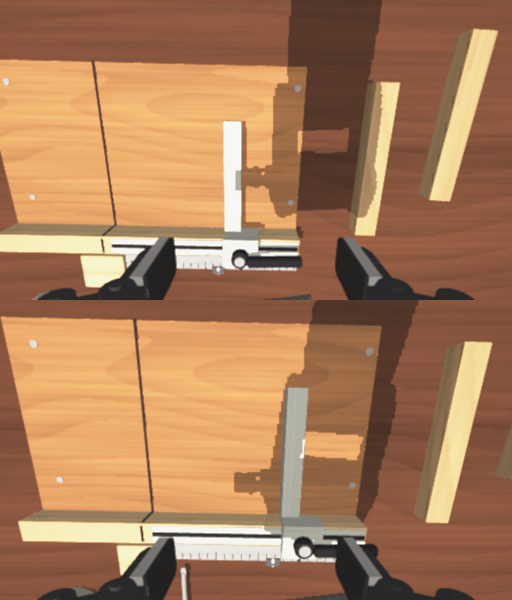

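The wrist image has +x downward and +y to the right. In w2 the pin is at (304,250), the clip at (273,262), and the lever handle points right to (370,250). In w1 the two left blanks are at (375,160) and (460,115). I'm moving forward so the scale sits mid-image.

>>> arm_command --increments '[{"dr":[0,0,0],"offset":[-0.35,0,0],"hand":1},{"dr":[0,0,0],"offset":[-0.35,0,0],"hand":1},{"dr":[0,0,0],"offset":[-0.1,0,0],"hand":1},{"dr":[0,0,0],"offset":[0,0,0],"hand":1},{"dr":[0,0,0],"offset":[0,0,0],"hand":1}]'

```text
time_s: 2.75
eef_pos: [654.4, 70.1, 195.6]
ee_rot: [-0.0, -0.001, 1.0, 0.0]
force: [-1.1, -0.2, 0.3]
grip_width: 1.006
grip_force: 0.0
```

```bash
python3 - <<'E'
from h import *
import pickle
s=st(); im,ci=cap('wrist','w3.png'); pickle.dump(ci,open('w3.pkl','wb'))
cv2.imwrite('pics/w3c.png',cv2.resize(im[130:250,150:350,::-1],None,fx=4,fy=4,interpolation=cv2.INTER_CUBIC))
E
```

```text
2.75 [654.4  70.1 195.6] [-0.e+00 -8.e-04  1.e+00  0.e+00] [-1.1 -0.2  0.3] 1.0055159229402701 0.0
```

View pics/w3c.png

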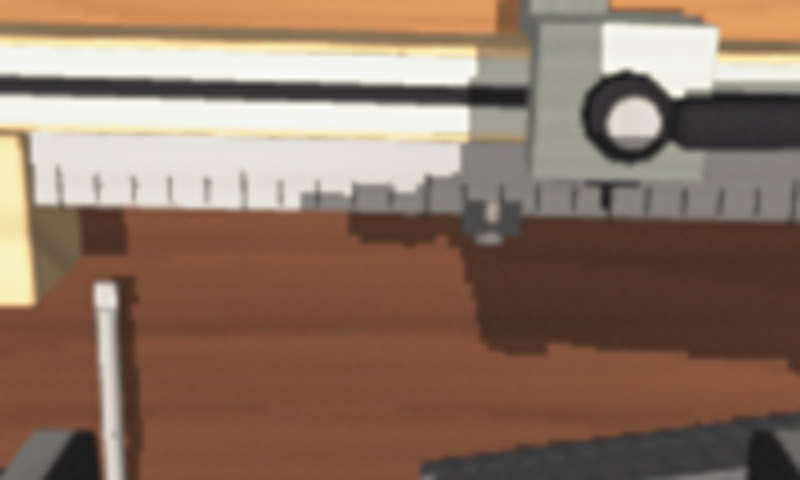

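```bash
cat > meas.py <<'E'
from h import *
import pickle
W={i:(cv2.imread(f'pics/w{i}.png')[:,:,::-1],pickle.load(open(f'w{i}.pkl','rb'))) for i in (1,2,3)}
def c3(x,y): return (150+(x-1.5)/4,130+(y-1.5)/4)
E
python3 - <<'E'
from meas import *
im,ci=W[3]
print('pointer',onz(ci,c3(607,195),53).round(1),'mark',onz(ci,c3(491,212),54).round(1),'pin(90)',onz(ci,c3(632,115),90).round(1))
for p in [(40,207),(795,220)]: print('scale edge',onz(ci,c3(*p),50).round(1))
for i,cols in((1,[20,60,150,200]),(2,[60,110,170,220,260])):
    im,ci=W[i]; g=im.astype(int)
    for c in cols:
        # near board edge: first strong brightness jump down column
        d=np.diff(g[:110,c,1]); r=np.argmax(d); print(i,'near edge z12',onz(ci,(c,r+.5),12).round(1))
    # right (+y) edge
for i,rows in((1,[80,120,200]),(2,[40,100,180])):
    im,ci=W[i]
    for r in rows:
        row=im[r,280:400].astype(int); print(i,r,'row R-B',[int(v) for v in (row[::6,0]-row[::6,2])])
# kerf
for i,a,b in((1,(96,70),(114,215)),(2,(137,30),(151,205))):
    im,ci=W[i]; print(i,'kerf z12',onz(ci,a,12).round(1),onz(ci,b,12).round(1))
# blanks from two views: mask
for i in(1,2,3):
    im,ci=W[i]; h=cv2.cvtColor(np.ascontiguousarray(im),cv2.COLOR_RGB2HSV)
    m=cv2.inRange(h,(18,40,60),(32,130,255)); m[:, :330]=0
    cs,_=cv2.findContours(m,cv2.RETR_EXTERNAL,cv2.CHAIN_APPROX_NONE)
    for c in cs:
        if cv2.contourArea(c)>800: print(i,cv2.contourArea(c),cv2.approxPolyDP(c,4,True)[:,0].tolist())
E
```

```text
pointer [653.8 118.8  53. ] mark [658.3  87.4  54. ] pin(90) [625.  117.2  90. ]
scale edge [658.2 -36.3  50. ]
scale edge [661.6 171.6  50. ]
1 near edge z12 [ 394.1 -147.8   12. ]
1 near edge z12 [395.2 -99.4  12. ]
1 near edge z12 [397.3   9.7  12. ]
1 near edge z12 [399.5  70.4  12. ]
2 near edge z12 [ 395.  -137.6   12. ]
2 near edge z12 [395.9 -85.2  12. ]
2 near edge z12 [396.9 -22.2  12. ]
2 near edge z12 [397.9  30.4  12. ]
2 near edge z12 [398.8  72.6  12. ]
1 80 row R-B [126, 127, 89, 90, 90, 43, 43, 42, 42, 42, 43, 42, 41, 42, 42, 49, 73, 74, 73, 73]
1 120 row R-B [92, 91, 90, 91, 44, 42, 43, 44, 43, 44, 42, 42, 42, 43, 43, 55, 74, 84, 79, 84]
1 200 row R-B [81, 78, 32, 48, 43, 42, 43, 43, 44, 44, 44, 44, 44, 46, 72, 74, 76, 72, 74, 74]
2 40 row R-B [126, 127, 125, 127, 127, 80, 86, 86, 87, 86, 86, 86, 87, 88, 88, 88, 88, 41, 41, 41]
2 100 row R-B [128, 7, 13, 13, 12, 88, 87, 86, 86, 85, 84, 84, 83, 83, 88, 85, 39, 41, 41, 50]
2 180 row R-B [49, 13, 12, 13, 78, 77, 77, 77, 76, 77, 77, 77, 77, 78, 42, 44, 44, 77, 77, 77]
1 kerf z12 [405.8 -57.5  12. ] [597.3 -64.2  12. ]
2 kerf z12 [405.8 -58.1  12. ] [603.5 -65.3  12. ]
1 1665.5 [[399, 83], [381, 83], [377, 188], [367, 214], [357, 219], [356, 234], [374, 234]]
1 3529.5 [[496, 31], [473, 32], [430, 199], [449, 200]]
2 4183.5 [[491, 43], [465, 42], [426, 221], [447, 222]]
3 3434.5 [[497, 0], [471, 0], [440, 144], [463, 142]]
```

Mark minus pointer is about −31.3 mm in y. The sled's yaw is about −1° and its origin is near (521.5, −1.5). The pin is near (625,118) with the handle toward +y. Next I turn the tool 91° clockwise and go over the handle.

>>> arm_command --increments '[{"dr":[0,0,0.184],"offset":[0,0,0],"hand":0},{"dr":[0,0,0.184],"offset":[0,0,0],"hand":0},{"dr":[0,0,0.184],"offset":[0,0,0],"hand":0},{"dr":[0,0,0.184],"offset":[0,0,0],"hand":0},{"dr":[0,0,0.184],"offset":[0,0,0],"hand":0},{"dr":[0,0,0.184],"offset":[0,0,0],"hand":0},{"dr":[0,0,0.184],"offset":[0,0,0],"hand":0},{"dr":[0,0,0.184],"offset":[0,0,0],"hand":0}]'

```text
time_s: 3.6
eef_pos: [654.2, 69.5, 196.2]
ee_rot: [0.0, 0.549, 0.836, 0.0]
force: [0.2, -0.3, 0.3]
grip_width: 0.499
grip_force: 0.0
```

>>> arm_command --increments '[{"dr":[0,0,0.184],"offset":[0,0,0],"hand":0},{"dr":[0,0,0.184],"offset":[0,0,0],"hand":0},{"dr":[0,0,0.182],"offset":[0,0,0],"hand":0},{"dr":[0,0,0],"offset":[0.287,-0.086,0.1],"hand":0},{"dr":[0,0,0],"offset":[0.287,-0.086,0.1],"hand":0},{"dr":[0,0,0],"offset":[0.287,-0.086,0.1],"hand":0},{"dr":[0,0,0],"offset":[0,0,0.2],"hand":0},{"dr":[0,0,0],"offset":[0,0,0],"hand":0}]'

```text
time_s: 4.4
eef_pos: [623.5, 173.8, 133.2]
ee_rot: [-0.002, 0.712, 0.702, -0.002]
force: [-0.5, -0.7, -0.2]
grip_width: 0.504
grip_force: 0.0
```

```bash
python3 - <<'E'
from h import *
import pickle
s=st(); im,ci=cap('wrist','w4.png'); pickle.dump(ci,open('w4.pkl','wb'))
im2,_=cap('scene')
cv2.imwrite('pics/w4v.png',np.vstack([im[100:384,:,::-1],cv2.resize(im2[170:250,260:388,::-1],(512,320),interpolation=cv2.INTER_CUBIC)]))
E
```

```text
4.4 [623.5 173.8 133.2] [-0.0015  0.7125  0.7017 -0.002 ] [-0.5 -0.7 -0.2] 0.5035976179476276 0.0
```

View pics/w4v.png

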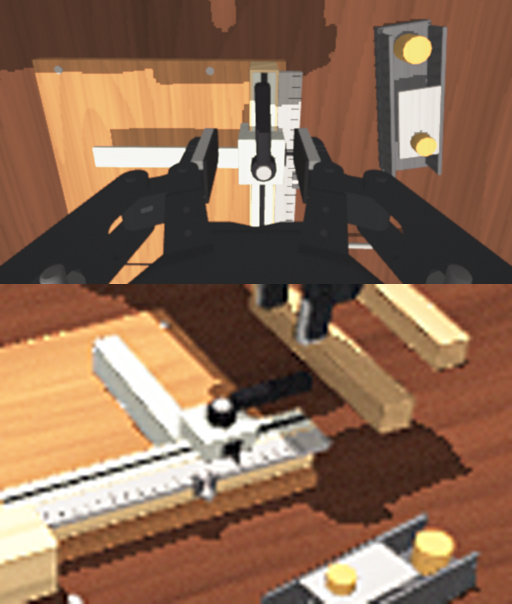

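The handle at (263,205) lies between the fingers, whose middle is column 257. The pin is at (263,272). I'm triangulating it with w3.

```bash
python3 - <<'E'
from meas import *
c4=pickle.load(open('w4.pkl','rb'))
print('pin',tri([ray(W[3][1],c3(632,115)),ray(c4,(263,272))]).round(1))
for z in(77,83.5,90): print(z,onz(c4,(263,272),z).round(1),onz(W[3][1],c3(632,115),z).round(1))
print('handle mid/end',onz(c4,(262.5,205),90).round(1),onz(c4,(264,175),90).round(1))
E
```

```text
pin [626.8 118.1  84.5]
77 [627.7 112.9  77. ] [627.4 119.7  77. ]
83.5 [627.6 117.3  83.5] [626.2 118.4  83.5]
90 [627.5 121.6  90. ] [625.  117.2  90. ]
handle mid/end [627.5 178.   90. ] [628.7 200.5  90. ]
```

>>> arm_command --increments '[{"dr":[0,0,0],"offset":[0,0.027,0.28],"hand":0},{"dr":[0,0,0],"offset":[0,0,0.28],"hand":0},{"dr":[0,0,0],"offset":[0,0,0],"hand":-1},{"dr":[0,0,0],"offset":[0,0,0],"hand":-1},{"dr":[0,0,0],"offset":[0,0,0],"hand":-1},{"dr":[0,0,0],"offset":[0,0,0],"hand":-1},{"dr":[0,0,0],"offset":[0,0,0],"hand":-1}]' --grip_force 30

```text
time_s: 5.2
eef_pos: [629.9, 172.7, 70.2]
ee_rot: [0.001, 0.713, 0.701, 0.001]
force: [-3.5, -1.5, 7.0]
grip_width: 0.131
grip_force: 35.2
```

>>> arm_command --increments '[{"dr":[0,0,-0.1736],"offset":[-0.0043,-0.0623,0],"hand":-1},{"dr":[0,0,-0.1736],"offset":[-0.0043,-0.0623,0],"hand":-1},{"dr":[0,0,-0.1736],"offset":[-0.0043,-0.0623,0],"hand":-1},{"dr":[0,0,-0.1736],"offset":[-0.0043,-0.0623,0],"hand":-1}]'

```text
time_s: 5.6
eef_pos: [602.0, 165.4, 70.3]
ee_rot: [0.002, 0.496, 0.869, 0.002]
force: [3.4, -2.1, 4.0]
grip_width: 0.127
grip_force: 34.8
```

>>> arm_command --increments '[{"dr":[0,0,-0.1736],"offset":[-0.0043,-0.0623,0],"hand":-1},{"dr":[0,0,-0.1736],"offset":[-0.0043,-0.0623,0],"hand":-1},{"dr":[0,0,-0.1736],"offset":[-0.0043,-0.0623,0],"hand":-1},{"dr":[0,0,-0.1736],"offset":[-0.0043,-0.0623,0],"hand":-1},{"dr":[0,0,-0.1736],"offset":[-0.0043,-0.0623,0],"hand":-1},{"dr":[0,0,-0.1736],"offset":[-0.0043,-0.0623,0],"hand":-1},{"dr":[0,0,-0.1736],"offset":[-0.0043,-0.0623,0],"hand":-1},{"dr":[0,0,0],"offset":[0,0,0],"hand":-1}]'

```text
time_s: 6.4
eef_pos: [576.0, 122.6, 70.3]
ee_rot: [0.004, 0.043, 0.999, 0.001]
force: [6.6, -0.0, 1.7]
grip_width: 0.136
grip_force: 35.6
```

```bash
python3 - <<'E'
from h import *
import pickle
s=st(); im,ci=cap('wrist','w5.png'); pickle.dump(ci,open('w5.pkl','wb'))
im2,_=cap('scene')
cv2.imwrite('pics/w5v.png',np.vstack([im[100:384,:,::-1],cv2.resize(im2[170:250,260:388,::-1],(512,320),interpolation=cv2.INTER_CUBIC)]))
E
```

```text
6.4 [576.  122.6  70.3] [3.900e-03 4.280e-02 9.991e-01 8.000e-04] [ 6.6 -0.   1.7] 0.13597941429215252 35.59167265892029
```

View pics/w5v.png

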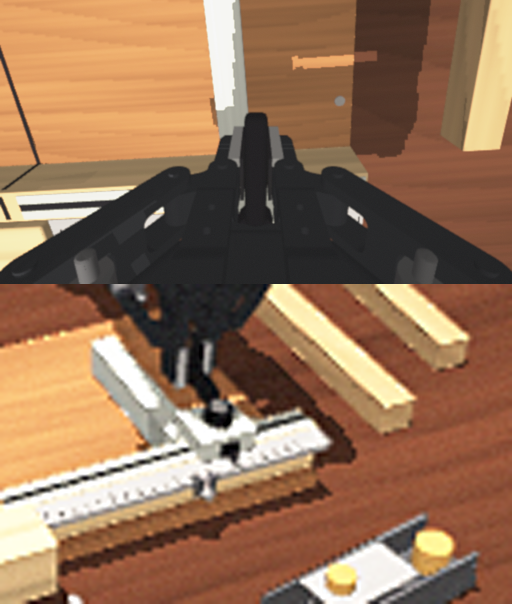

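The lever is now unlocked: the handle points at the robot in both views, and the blanks are undisturbed. Next I drag the stop −31 mm with the rigid grip.

>>> arm_command --increments '[{"dr":[0,0,0],"offset":[-0.033,-0.0028,0],"hand":-1},{"dr":[0,0,0],"offset":[-0.004,-0.065,0],"hand":-1},{"dr":[0,0,0],"offset":[-0.004,-0.065,0],"hand":-1},{"dr":[0,0,0],"offset":[-0.004,-0.065,0],"hand":-1},{"dr":[0,0,0],"offset":[-0.006,-0.065,0],"hand":-1},{"dr":[0,0,0],"offset":[0,0,0],"hand":-1},{"dr":[0,0,0],"offset":[0,0,0],"hand":-1}]'

```text
time_s: 7.2
eef_pos: [575.7, 91.0, 70.2]
ee_rot: [-0.001, 0.044, 0.999, 0.0]
force: [-14.3, -0.7, 17.5]
grip_width: 0.131
grip_force: 37.7
```

```bash
python3 - <<'E'
from h import *
import pickle
s=st(); im,ci=cap('wrist','w6.png'); pickle.dump(ci,open('w6.pkl','wb'))
im2,cs=cap('scene','s6.png')
im3,ct=cap('top','t6.png')
P=cv2.resize(im2[185:235,290:350,::-1],(480,400),interpolation=cv2.INTER_CUBIC)
cv2.imwrite('pics/v6.png',np.hstack([P,cv2.resize(im3[150:210,215:260,::-1],(300,400),interpolation=cv2.INTER_CUBIC)]))
E
```

```text
7.2 [575.7  91.   70.2] [-1.20e-03  4.40e-02  9.99e-01  1.00e-04] [-14.3  -0.7  17.5] 0.1312218584213054 37.73667812347412
```

View pics/v6.png

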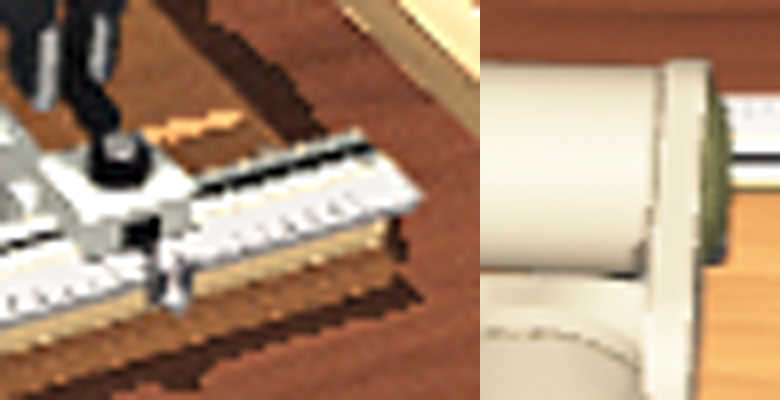

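The stop's pointer appears at the clip (165,255 in the crop). I'm easing the x load back and then turning the lever back on the reverse arc.

>>> arm_command --increments '[{"dr":[0,0,0],"offset":[0.0225,0.0019,0],"hand":-1},{"dr":[0,0,0],"offset":[0,0,0],"hand":-1},{"dr":[0,0,0],"offset":[0,0,0],"hand":-1}]'

```text
time_s: 7.65
eef_pos: [575.4, 91.0, 70.2]
ee_rot: [0.002, 0.044, 0.999, -0.0]
force: [-1.3, -1.7, 8.9]
grip_width: 0.131
grip_force: 36.5
```

>>> arm_command --increments '[{"dr":[0,0,0.1736],"offset":[-0.0043,0.0623,0],"hand":-1},{"dr":[0,0,0.1736],"offset":[-0.0043,0.0623,0],"hand":-1},{"dr":[0,0,0.1736],"offset":[-0.0043,0.0623,0],"hand":-1},{"dr":[0,0,0.1736],"offset":[-0.0043,0.0623,0],"hand":-1}]'

```text
time_s: 8.05
eef_pos: [585.8, 118.3, 70.2]
ee_rot: [0.002, 0.314, 0.949, -0.0]
force: [-1.1, -6.3, 9.5]
grip_width: 0.132
grip_force: 36.5
```

>>> arm_command --increments '[{"dr":[0,0,0.1736],"offset":[-0.0043,0.0623,0],"hand":-1},{"dr":[0,0,0.1736],"offset":[-0.0043,0.0623,0],"hand":-1},{"dr":[0,0,0.1736],"offset":[-0.0043,0.0623,0],"hand":-1},{"dr":[0,0,0.1736],"offset":[-0.0043,0.0623,0],"hand":-1},{"dr":[0,0,0.1736],"offset":[-0.0043,0.0623,0],"hand":-1},{"dr":[0,0,0.1736],"offset":[-0.0043,0.0623,0],"hand":-1},{"dr":[0,0,0.1736],"offset":[-0.0043,0.0623,0],"hand":-1},{"dr":[0,0,0],"offset":[0,0,0],"hand":-1}]'

```text
time_s: 8.85
eef_pos: [629.6, 141.5, 70.1]
ee_rot: [-0.001, 0.714, 0.7, -0.001]
force: [-11.9, -0.5, 14.3]
grip_width: 0.136
grip_force: 37.3
```

>>> arm_command --increments '[{"dr":[0,0,0],"offset":[0,0,0],"hand":0},{"dr":[0,0,0],"offset":[0,0,0],"hand":0},{"dr":[0,0,0],"offset":[0,0,0],"hand":0},{"dr":[0,0,0],"offset":[0,0,-0.35],"hand":0},{"dr":[0,0,0],"offset":[-0.3,0,-0.25],"hand":1},{"dr":[0,0,0],"offset":[-0.3,0,-0.25],"hand":1},{"dr":[0,0,0],"offset":[-0.1,0,-0.1],"hand":1},{"dr":[0,0,0],"offset":[0,0,0],"hand":1}]'

```text
time_s: 9.65
eef_pos: [629.2, 56.0, 183.7]
ee_rot: [0.001, 0.714, 0.7, 0.001]
force: [0.0, 1.2, -1.0]
grip_width: 1.001
grip_force: 0.0
```

```bash
python3 - <<'E'
from h import *
import pickle
s=st(); im,ci=cap('wrist','w7.png'); pickle.dump(ci,open('w7.pkl','wb'))
print(proj(ci,(658.3,87.4,54)),proj(ci,(627,87,90)))
im3,ct=cap('top','t7.png')
p=proj(ci,(645,90,60)).astype(int);print(p)
x0,y0=max(p[0]-55,0),max(p[1]-45,0);print(x0,y0)
cv2.imwrite('pics/v7.png',cv2.resize(im[y0:y0+90,x0:x0+110,::-1],None,fx=6,fy=6,interpolation=cv2.INTER_CUBIC))
E
```

```text
9.65 [629.2  56.  183.7] [0.0012 0.7139 0.7002 0.0011] [ 0.   1.2 -1. ] 1.0007421723977252 0.0
[284.53761737 149.00851865] [253.15270707 156.34841741]
[271 147]
216 102
```

View pics/v7.png

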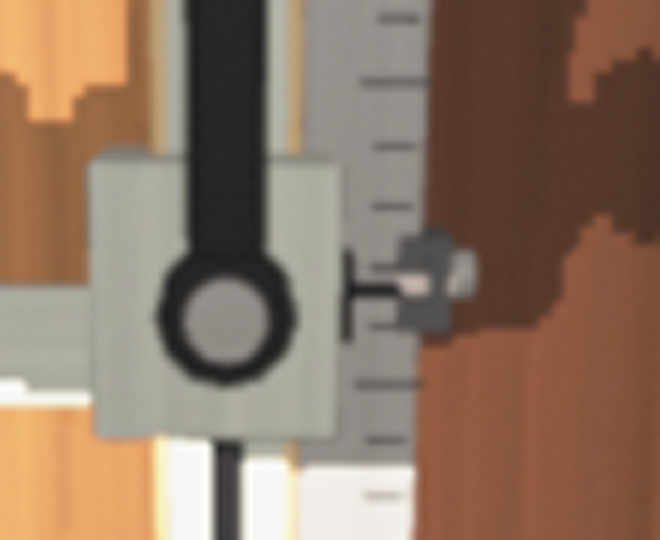

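The pointer line is at row 291 (375,291) and the white line near row 284 (413,284). I'm measuring the difference with intensity profiles.

```bash
python3 - <<'E'
from h import *
im=cv2.imread('pics/w7.png').astype(int)
g=im.sum(2)//3
print('cols',list(range(274,292)))
for r in range(138,162): print(r,g[r,274:292])
E
```

```text
cols [274, 275, 276, 277, 278, 279, 280, 281, 282, 283, 284, 285, 286, 287, 288, 289, 290, 291]
138 [138 141 142 142 141 141 143 144 144 144 144 134 103  72  65  64  62  61]
139 [140 141 141 140 140 141 142 144 144 143 142 132  96  68  63  64  63  61]
140 [141 141 141 140 140 141 142 143 138 135 133 123  88  66  64  64  63  63]
141 [141 140 141 140 140 141 142 139 125 107 101  95  78  69  69  69  69  65]
142 [136 139 140 140 140 141 142 136 112  90  83  82  77  76  78  78  76  72]
143 [113 136 142 140 140 141 143 136 109  86  80  80  80  78  80  80  79  81]
144 [ 85 128 141 140 140 141 142 133 103  85  80  81  79  74  80  80  85 102]
145 [ 70 118 137 134 128 128 129 121  94  81  81  79  77  75  79  81  87 111]
146 [ 68 115 133 123 102  96  98  95  85  83  84  83  81  76  78  81  89 116]
147 [ 68 115 137 131 118 115 115 115 117 118 119 118 111  93  81  81  96 128]
148 [ 62 104 123 126 121 122 122 128 150 167 170 170 159 122  88  83 109 149]
149 [ 43  61  71  71  71  72  72  81 121 166 179 180 170 130  90  84 116 154]
150 [ 35  40  42  41  41  40  41  46  84 138 160 163 154 120  87  86
[... 167 characters left out ...]
53 [ 82 132 142 141 140 141 143 133  95  81  80  79  81  80  80  81  78  67]
154 [ 80 132 141 139 138 140 141 131  93  80  80  80  81  82  80  82  78  67]
155 [ 81 131 140 132 128 127 128 119  89  81  80  81  81  81  81  81  77  65]
156 [ 80 130 137 123 107 104 105 102  90  90  88  83  80  78  79  79  74  62]
157 [ 81 131 139 134 130 132 132 128 118 116 112  96  77  68  69  69  67  66]
158 [ 93 132 140 138 138 141 142 141 138 138 133 112  79  65  64  65  66  78]
159 [121 136 140 138 138 141 142 142 142 143 137 117  87  75  75  76  80  92]
160 [137 139 139 138 138 140 142 141 142 142 136 118 102  97  98  96  97  98]
161 [141 140 138 138 139 140 142 141 142 142 135 115 103 102 103 102 100  99]
```

The pointer is about 1.0 mm short of the line (toward −y). I'm regripping to unlock, nudge +1.1 mm and relock.

>>> arm_command --increments '[{"dr":[0,0,0],"offset":[0.355,0,0],"hand":0},{"dr":[0,0,0],"offset":[0.355,0,0],"hand":0},{"dr":[0,0,0],"offset":[0,0,0.32],"hand":0},{"dr":[0,0,0],"offset":[0,0,0.32],"hand":0},{"dr":[0,0,0],"offset":[0,0,0.305],"hand":0},{"dr":[0,0,0],"offset":[0,0,0],"hand":0}]'

```text
time_s: 10.35
eef_pos: [626.0, 143.9, 62.0]
ee_rot: [-0.004, 0.712, 0.702, -0.005]
force: [-0.0, -1.1, 0.6]
grip_width: 0.502
grip_force: 0.0
```

>>> arm_command --increments '[{"dr":[0,0,0],"offset":[0,0,0],"hand":-1},{"dr":[0,0,0],"offset":[0,0,0],"hand":-1},{"dr":[0,0,0],"offset":[0,0,0],"hand":-1},{"dr":[0,0,0],"offset":[0,0,0],"hand":-1},{"dr":[0,0,0],"offset":[0,0,0],"hand":-1}]'

```text
time_s: 10.85
eef_pos: [629.5, 143.1, 70.8]
ee_rot: [-0.0, 0.713, 0.701, 0.0]
force: [-7.3, 1.5, 3.5]
grip_width: 0.133
grip_force: 32.5
```

>>> arm_command --increments '[{"dr":[0,0,-0.1736],"offset":[-0.0043,-0.0635,0],"hand":-1},{"dr":[0,0,-0.1736],"offset":[-0.0043,-0.0635,0],"hand":-1},{"dr":[0,0,-0.1736],"offset":[-0.0043,-0.0635,0],"hand":-1},{"dr":[0,0,-0.1736],"offset":[-0.0043,-0.0635,0],"hand":-1},{"dr":[0,0,-0.1736],"offset":[-0.0043,-0.0635,0],"hand":-1},{"dr":[0,0,-0.1736],"offset":[-0.0043,-0.0635,0],"hand":-1}]'

```text
time_s: 11.45
eef_pos: [589.0, 126.3, 70.9]
ee_rot: [0.001, 0.373, 0.928, 0.001]
force: [0.2, 3.4, 2.0]
grip_width: 0.132
grip_force: 32.1
```

>>> arm_command --increments '[{"dr":[0,0,-0.1736],"offset":[-0.0043,-0.0635,0],"hand":-1},{"dr":[0,0,-0.1736],"offset":[-0.0043,-0.0635,0],"hand":-1},{"dr":[0,0,-0.1736],"offset":[-0.0043,-0.0635,0],"hand":-1},{"dr":[0,0,-0.1736],"offset":[-0.0043,-0.0635,0],"hand":-1},{"dr":[0,0,-0.1736],"offset":[-0.0043,-0.0635,0],"hand":-1},{"dr":[0,0,0],"offset":[0,0,0],"hand":-1},{"dr":[0,0,0],"offset":[0,0,0],"hand":-1}]'

```text
time_s: 12.15
eef_pos: [573.8, 91.5, 70.7]
ee_rot: [0.001, 0.046, 0.999, -0.0]
force: [-2.9, 1.3, 7.9]
grip_width: 0.132
grip_force: 33.3
```

>>> arm_command --increments '[{"dr":[0,0,0],"offset":[0.0008,0.0095,0],"hand":-1},{"dr":[0,0,0],"offset":[0,0,0],"hand":-1},{"dr":[0,0,0],"offset":[0,0,0],"hand":-1},{"dr":[0,0,0],"offset":[0,0,0],"hand":-1}]'

```text
time_s: 12.55
eef_pos: [573.9, 92.1, 70.7]
ee_rot: [0.001, 0.046, 0.999, -0.001]
force: [-3.2, -2.6, 8.6]
grip_width: 0.13
grip_force: 33.3
```

>>> arm_command --increments '[{"dr":[0,0,0],"offset":[0.0004,0.005,0],"hand":-1},{"dr":[0,0,0],"offset":[0,0,0],"hand":-1},{"dr":[0,0,0],"offset":[0,0,0],"hand":-1}]'

```text
time_s: 12.85
eef_pos: [573.9, 92.4, 70.7]
ee_rot: [0.001, 0.046, 0.999, -0.001]
force: [-3.7, -5.0, 9.0]
grip_width: 0.132
grip_force: 33.3
```

>>> arm_command --increments '[{"dr":[0,0,0.1736],"offset":[-0.0043,0.0635,0],"hand":-1},{"dr":[0,0,0.1736],"offset":[-0.0043,0.0635,0],"hand":-1},{"dr":[0,0,0.1736],"offset":[-0.0043,0.0635,0],"hand":-1},{"dr":[0,0,0.1736],"offset":[-0.0043,0.0635,0],"hand":-1},{"dr":[0,0,0.1736],"offset":[-0.0043,0.0635,0],"hand":-1},{"dr":[0,0,0.1736],"offset":[-0.0043,0.0635,0],"hand":-1}]'

```text
time_s: 13.45
eef_pos: [595.3, 131.7, 70.7]
ee_rot: [0.002, 0.442, 0.897, -0.0]
force: [-2.3, -6.2, 6.3]
grip_width: 0.128
grip_force: 33.1
```

>>> arm_command --increments '[{"dr":[0,0,0.1736],"offset":[-0.0043,0.0635,0],"hand":-1},{"dr":[0,0,0.1736],"offset":[-0.0043,0.0635,0],"hand":-1},{"dr":[0,0,0.1736],"offset":[-0.0043,0.0635,0],"hand":-1},{"dr":[0,0,0.1736],"offset":[-0.0043,0.0635,0],"hand":-1},{"dr":[0,0,0.1736],"offset":[-0.0043,0.0635,0],"hand":-1},{"dr":[0,0,0],"offset":[0,0,0],"hand":-1},{"dr":[0,0,0],"offset":[0,0,0],"hand":-1}]'

```text
time_s: 14.15
eef_pos: [629.6, 144.5, 70.6]
ee_rot: [0.0, 0.714, 0.7, -0.0]
force: [-8.6, -0.8, 10.6]
grip_width: 0.134
grip_force: 33.5
```

>>> arm_command --increments '[{"dr":[0,0,0],"offset":[0,0,0],"hand":0},{"dr":[0,0,0],"offset":[0,0,0],"hand":0},{"dr":[0,0,0],"offset":[0,0,0],"hand":0},{"dr":[0,0,0],"offset":[0,0,-0.35],"hand":0},{"dr":[0,0,0],"offset":[-0.3,0,-0.25],"hand":1},{"dr":[0,0,0],"offset":[-0.3,0,-0.25],"hand":1},{"dr":[0,0,0],"offset":[-0.1,0,-0.1],"hand":1},{"dr":[0,0,0],"offset":[0,0,0],"hand":1}]'

```text
time_s: 14.95
eef_pos: [629.2, 59.0, 184.3]
ee_rot: [0.001, 0.714, 0.7, 0.001]
force: [0.5, 0.8, -0.7]
grip_width: 1.002
grip_force: 0.0
```

```bash
python3 - <<'E'
from h import *
import pickle
s=st(); im,ci=cap('wrist','w8.png'); pickle.dump(ci,open('w8.pkl','wb'))
im3,ct=cap('top','t8.png')
g=im.astype(int).sum(2)//3
u,v=proj(ci,(658.3,87.4,54)).astype(int);print(u,v)
for r in range(v-12,v+14): print(r,g[r,u-12:u+8])
E
```

```text
14.95 [629.2  59.  184.3] [0.0013 0.7141 0.7001 0.001 ] [ 0.5  0.8 -0.7] 1.001685184074663 0.0
284 151
139 [156 139 140 142 142 134 112 105 106 107 107 108 117 126  97  69  64  63
  63  62]
140 [157 144 141 141 142 140 132 132 134 135 134 136 136 130  95  68  64  63
  64  61]
141 [158 144 141 141 142 141 141 142 144 144 144 145 143 132  94  68  64  64
  62  61]
142 [157 146 142 141 141 141 141 142 142 145 143 144 142 132  93  67  64  64
  63  61]
143 [157 144 141 142 140 140 140 142 143 142 137 134 134 122  89  65  65  65
  66  62]
144 [154 132 130 140 142 141 140 141 143 137 116 103 102  96  78  68  71  72
  71  65]
145 [146  95  93 128 141 141 140 141 143 134 103  84  83  81  77  73  77  78
  77  71]
146 [144  79  69 118 139 141 141 142 143 134 102  84  80  80  80  76  79  80
  80  81]
147 [145  79  68 116 139 141 140 142 143 133 101  83  81  80  79  77  79  81
  84 103]
148 [144  79  69 116 138 135 129 129 130 123  95  82  81  80  80  78  79  80
  87 110]
149 [143  80  64 106 124 112  93  89  90  86  80  84  84  84  82  79  80  79
  89 116]
150 [143  79  48  73  88  83  74  73  73
[... 564 characters left out ...]
 65]
157 [120  64  80 132 140 139 139 141 142 132  93  80  80  81  82  84  83  82
  79  67]
158 [118  64  81 131 139 130 127 128 129 119  92  81  81  81  82  86  82  82
  82  76]
159 [117  68  84 131 135 116 106 105 107 104  97  97  94  88  83  84  86  86
  88  93]
160 [125  97 105 134 138 132 130 132 133 131 128 126 121 106  86  85  92  94
  94  98]
161 [141 132 134 139 140 139 139 142 143 142 141 141 136 120 102  98 101 100
  98  99]
162 [144 141 142 140 140 139 140 142 143 143 143 143 138 121 106 103 103 102
 100 100]
163 [143 140 141 140 139 139 140 141 142 142 143 143 137 122 106 103 103 102
 100  99]
164 [144 140 142 140 139 139 139 141 142 142 143 143 138 121 105 103 102 102
  99  99]
```

The pointer is now within about 0.5 mm, overlapping the white line, and the lever is locked. Next are the blanks: I'm triangulating their heights and positions and checking the top picture for a knock.

```bash
cat > blanks.py <<'E'
from h import *
def blanks(im,ci):
    hsv=cv2.cvtColor(np.ascontiguousarray(im),cv2.COLOR_RGB2HSV); m=cv2.inRange(hsv,(12,40,170),(32,140,255))
    cs,_=cv2.findContours(m,cv2.RETR_EXTERNAL,cv2.CHAIN_APPROX_NONE); out=[]
    for c in cs:
        r=cv2.minAreaRect(c); w,h=sorted(r[1])
        if 6<w<12 and 45<h<70 and 130<r[0][0]<400:
            bx=cv2.boxPoints(r); W=np.array([onz(ci,p,26) for p in bx])
            e=[W[1]-W[0],W[2]-W[1]]; L=max(e,key=np.linalg.norm)
            if L[0]<0: L=-L
            out.append((W.mean(0)[:2].round(1),round(float(np.linalg.norm(L)),1),round(float(np.degrees(np.arctan2(L[1],L[0]))),1)))
    return out
E
python3 - <<'E'
from meas import *; from blanks import *
c1,c2=W[1][1],W[2][1]; ct=ctrl.camera_info('top')
for a,b in (((399,83),(491,43)),((374,234),(447,222)),((356,234),(426,221))): print('B corner',tri([ray(c1,a),ray(c2,b)]).round(1))
print('A',[onz(c1,p,28).round(1).tolist() for p in ((496,31),(473,32),(430,199),(449,200))])
print('B',[onz(c2,p,28).round(1).tolist() for p in ((491,43),(465,42),(426,221),(447,222))])
for f in('top0','t8'): 
    for b in blanks(cv2.imread(f'pics/{f}.png')[:,:,::-1],ct): print(f,*b)
E
```

```text
B corner [421.8 308.4  28.6]
B corner [620.5 305.1  26.5]
B corner [620.5 280.1  25. ]
A [[366.7, 409.9, 28.0], [367.8, 384.2, 28.0], [567.4, 372.8, 28.0], [568.8, 398.7, 28.0]]
B [[421.6, 308.9, 28.0], [420.7, 282.1, 28.0], [619.0, 278.0, 28.0], [620.4, 304.2, 28.0]]
top0 [470.9 391.3] 204.2 -3.3
top0 [523.3 293.2] 198.7 -1.1
top0 [ 542.1 -303.9] 195.9 -8.2
t8 [470.9 391.4] 204.2 -3.3
t8 [524.7 293.1] 195.8 -1.2
t8 [ 542.1 -304. ] 195.9 -8.3
```

>>> arm_command --increments '[{"dr":[0,0,-0.182],"offset":[0,0,0],"hand":0.4},{"dr":[0,0,-0.182],"offset":[0,0,0],"hand":0.4},{"dr":[0,0,-0.182],"offset":[0,0,0],"hand":0.4},{"dr":[0,0,-0.182],"offset":[0,0,0],"hand":0.4},{"dr":[0,0,-0.182],"offset":[0,0,0],"hand":0.4},{"dr":[0,0,-0.182],"offset":[0,0,0],"hand":0.4},{"dr":[0,0,-0.182],"offset":[0,0,0],"hand":0.4},{"dr":[0,0,-0.182],"offset":[0,0,0],"hand":0.4}]'

```text
time_s: 15.85
eef_pos: [627.7, 62.1, 180.6]
ee_rot: [-0.002, 0.217, 0.976, -0.0]
force: [0.9, 0.1, -0.6]
grip_width: 0.701
grip_force: 0.0
```

>>> arm_command --increments '[{"dr":[0,0,-0.182],"offset":[0,0,0],"hand":0.4},{"dr":[0,0,-0.182],"offset":[0,0,0],"hand":0.4},{"dr":[0,0,-0.182],"offset":[0,0,0],"hand":0.4},{"dr":[0,0,0],"offset":[0.16,0.32,0],"hand":0.4},{"dr":[0,0,0],"offset":[0.16,0.32,0],"hand":0.4},{"dr":[0,0,0],"offset":[0.16,0.32,0],"hand":0.4},{"dr":[0,0,0],"offset":[0.16,0.32,0],"hand":0.4},{"dr":[0,0,0],"offset":[0.16,0.32,0],"hand":0.4}]'

```text
time_s: 16.65
eef_pos: [533.2, 256.5, 180.9]
ee_rot: [-0.002, 0.007, 1.0, -0.0]
force: [1.0, 0.5, 1.0]
grip_width: 0.702
grip_force: 0.0
```

>>> arm_command --increments '[{"dr":[0,0,0],"offset":[0.147,0.333,0.1],"hand":0.4},{"dr":[0,0,0],"offset":[0,0,0.35],"hand":0.4},{"dr":[0,0,0],"offset":[0,0,0.35],"hand":0.4},{"dr":[0,0,0],"offset":[0,0,0.25],"hand":0.4},{"dr":[0,0,0],"offset":[0,0,0.1],"hand":0.4},{"dr":[0,0,0],"offset":[0,0,0],"hand":0.4},{"dr":[0,0,0],"offset":[0,0,0],"hand":0.4},{"dr":[0,0,0],"offset":[0,0,0],"hand":0.4}]'

```text
time_s: 17.45
eef_pos: [519.1, 294.5, 46.3]
ee_rot: [0.001, 0.008, 1.0, 0.0]
force: [0.1, 0.1, 0.1]
grip_width: 0.697
grip_force: 0.0
```

>>> arm_command --increments '[{"dr":[0,0,0],"offset":[-0.017,0,0.15],"hand":0.4},{"dr":[0,0,0],"offset":[0,0,0.12],"hand":0.4},{"dr":[0,0,0],"offset":[0,0,0.08],"hand":0.4},{"dr":[0,0,0],"offset":[0,0,0],"hand":0.4},{"dr":[0,0,0],"offset":[0,0,0],"hand":-1},{"dr":[0,0,0],"offset":[0,0,0],"hand":-1},{"dr":[0,0,0],"offset":[0,0,0],"hand":-1},{"dr":[0,0,0],"offset":[0,0,0],"hand":-1}]' --grip_force 50

```text
time_s: 18.25
eef_pos: [520.9, 294.2, 3.6]
ee_rot: [0.001, 0.008, 1.0, 0.0]
force: [0.1, 0.9, 4.4]
grip_width: 0.316
grip_force: 51.3
```

>>> arm_command --increments '[{"dr":[0,0,0],"offset":[0,0,-0.15],"hand":-1},{"dr":[0,0,0],"offset":[0,0,-0.3],"hand":-1},{"dr":[0,0,0],"offset":[0,0,-0.3],"hand":-1},{"dr":[0,0,0],"offset":[0,0,-0.25],"hand":-1},{"dr":[0,0,0.181],"offset":[0,0,0],"hand":-1},{"dr":[0,0,0.181],"offset":[0,0,0],"hand":-1},{"dr":[0,0,0.181],"offset":[0,0,0],"hand":-1},{"dr":[0,0,0.181],"offset":[0,0,0],"hand":-1}]'

```text
time_s: 19.05
eef_pos: [520.1, 293.9, 122.5]
ee_rot: [-0.0, 0.291, 0.957, -0.0]
force: [0.2, -0.4, -1.5]
grip_width: 0.315
grip_force: 50.4
```

>>> arm_command --increments '[{"dr":[0,0,0.182],"offset":[0,0,0],"hand":-1},{"dr":[0,0,0.182],"offset":[0,0,0],"hand":-1},{"dr":[0,0,0.182],"offset":[0,0,0],"hand":-1},{"dr":[0,0,0.182],"offset":[0,0,0],"hand":-1},{"dr":[0,0,0.182],"offset":[0,0,0],"hand":-1},{"dr":[0,0,0.182],"offset":[0,0,0],"hand":-1},{"dr":[0,0,0.182],"offset":[0,0,0],"hand":-1},{"dr":[0,0,0],"offset":[0,0,0],"hand":-1}]'

```text
time_s: 19.85
eef_pos: [520.2, 293.9, 122.5]
ee_rot: [-0.0, 0.712, 0.702, -0.0]
force: [0.1, -0.3, -1.0]
grip_width: 0.318
grip_force: 50.4
```

>>> arm_command --increments '[{"dr":[0,0,0],"offset":[-0.349,0.061,0],"hand":-1},{"dr":[0,0,0],"offset":[-0.349,0.061,0],"hand":-1},{"dr":[0,0,0],"offset":[-0.349,0.061,0],"hand":-1},{"dr":[0,0,0],"offset":[-0.349,0.061,0],"hand":-1},{"dr":[0,0,0],"offset":[-0.349,0.061,0],"hand":-1},{"dr":[0,0,0],"offset":[-0.349,0.061,0],"hand":-1},{"dr":[0,0,0],"offset":[-0.349,0.061,0],"hand":-1},{"dr":[0,0,0],"offset":[-0.349,0.061,0],"hand":-1}]'

```text
time_s: 20.65
eef_pos: [574.2, -43.6, 122.7]
ee_rot: [-0.0, 0.71, 0.704, -0.0]
force: [0.3, -0.1, -0.3]
grip_width: 0.32
grip_force: 50.4
```

>>> arm_command --increments '[{"dr":[0,0,0],"offset":[0,0,0.3],"hand":-1},{"dr":[0,0,0],"offset":[0,0,0.3],"hand":-1},{"dr":[0,0,0],"offset":[0,0,0.15],"hand":-1},{"dr":[0,0,0],"offset":[0,0,0.06],"hand":-1},{"dr":[0,0,0],"offset":[0,0,0.04],"hand":-1},{"dr":[0,0,0],"offset":[0,0,0],"hand":-1},{"dr":[0,0,0],"offset":[0,0,0],"hand":-1}]'

```text
time_s: 21.35
eef_pos: [574.9, -41.9, 21.7]
ee_rot: [0.001, 0.712, 0.702, 0.0]
force: [-0.9, 0.1, -0.6]
grip_width: 0.322
grip_force: 50.5
```

```bash
python3 - <<'E'
from h import *
import pickle
s=st(); im,ci=cap('wrist','w9.png')
im3,ct=cap('scene')
cv2.imwrite('pics/v9.png',np.vstack([im[:,:,::-1],cv2.resize(im3[165:255,180:380,::-1],(512,215),interpolation=cv2.INTER_CUBIC)]))
E
```

```text
21.35 [574.9 -41.9  21.7] [8.000e-04 7.117e-01 7.025e-01 4.000e-04] [-0.9  0.1 -0.6] 0.3223726809241841 50.48258185386658
```

View pics/v9.png

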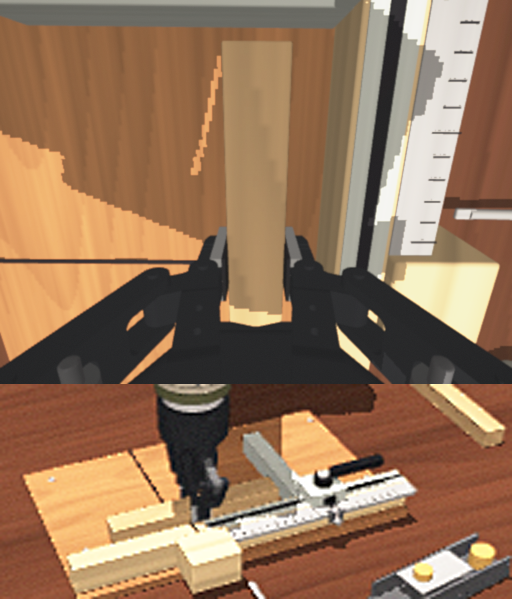

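The blank is held parallel to the fence with its left end (257,40) just short of the stop arm, and the lever is locked. I'm lowering and sliding it to the stop.

>>> arm_command --increments '[{"dr":[0,0,0],"offset":[0,0,0.038],"hand":-1},{"dr":[0,0,0],"offset":[0,0,0],"hand":-1},{"dr":[0,0,0],"offset":[0.025,0,0],"hand":-1},{"dr":[0,0,0],"offset":[0.025,0,0],"hand":-1},{"dr":[0,0,0],"offset":[0,0,0],"hand":-1}]'

```text
time_s: 21.95
eef_pos: [574.4, -35.4, 16.2]
ee_rot: [-0.0, 0.712, 0.702, 0.0]
force: [0.5, -0.1, -1.4]
grip_width: 0.316
grip_force: 50.5
```

>>> arm_command --increments '[{"dr":[0,0,0],"offset":[0.02,0,0],"hand":-1},{"dr":[0,0,0],"offset":[0,0,0],"hand":-1},{"dr":[0,0,0],"offset":[0,0,0],"hand":-1}]'

```text
time_s: 22.25
eef_pos: [574.4, -33.4, 16.2]
ee_rot: [0.0, 0.712, 0.702, -0.0]
force: [0.1, 0.0, -1.1]
grip_width: 0.32
grip_force: 50.5
```

>>> arm_command --increments '[{"dr":[0,0,0],"offset":[0.02,0,0],"hand":-1},{"dr":[0,0,0],"offset":[0,0,0],"hand":-1},{"dr":[0,0,0],"offset":[0,0,0],"hand":-1}]'

```text
time_s: 22.55
eef_pos: [574.4, -31.0, 16.1]
ee_rot: [0.0, 0.712, 0.702, -0.0]
force: [0.1, 0.4, -1.1]
grip_width: 0.318
grip_force: 50.5
```

>>> arm_command --increments '[{"dr":[0,0,0],"offset":[0.01,0,0],"hand":-1},{"dr":[0,0,0],"offset":[0,0,0],"hand":-1},{"dr":[0,0,0],"offset":[0,0,0],"hand":-1}]'

```text
time_s: 22.85
eef_pos: [574.5, -29.9, 16.2]
ee_rot: [0.0, 0.712, 0.702, -0.0]
force: [-0.1, -1.3, -0.4]
grip_width: 0.317
grip_force: 50.5
```

>>> arm_command --increments '[{"dr":[0,0,0],"offset":[0.008,0,0.003],"hand":-1},{"dr":[0,0,0],"offset":[0,0,0],"hand":-1},{"dr":[0,0,0],"offset":[0,0,0],"hand":-1}]'

```text
time_s: 23.15
eef_pos: [574.6, -29.8, 16.0]
ee_rot: [0.001, 0.712, 0.702, -0.0]
force: [-1.8, -6.1, 0.9]
grip_width: 0.321
grip_force: 50.8
```

The left end is in contact with the stop (6 N). I'm releasing, then pushing from behind toward the fence with shut fingers.

>>> arm_command --increments '[{"dr":[0,0,0],"offset":[0,0,0],"hand":-0.05},{"dr":[0,0,0],"offset":[0,0,0],"hand":-0.05},{"dr":[0,0,0],"offset":[0,0,-0.2],"hand":-0.05},{"dr":[0,0,0],"offset":[0,0,-0.25],"hand":-0.05},{"dr":[0,0,0],"offset":[0,-0.2,0],"hand":-1},{"dr":[0,0,0],"offset":[0,-0.2,0],"hand":-1},{"dr":[0,0,0],"offset":[0,0,0],"hand":-1},{"dr":[0,0,0],"offset":[0,0,0],"hand":-1}]'

```text
time_s: 23.95
eef_pos: [526.9, -28.2, 70.1]
ee_rot: [0.0, 0.712, 0.702, 0.0]
force: [-0.3, -0.5, 0.7]
grip_width: -0.001
grip_force: 0.0
```

>>> arm_command --increments '[{"dr":[0,0,0],"offset":[0,0,0.2],"hand":-1},{"dr":[0,0,0],"offset":[0,0,0.15],"hand":-1},{"dr":[0,0,0],"offset":[0,0,0.07],"hand":-1},{"dr":[0,0,0],"offset":[0,0,0],"hand":-1},{"dr":[0,0,0],"offset":[0,0,0],"hand":-1},{"dr":[0,0,0],"offset":[0,0.1,0],"hand":-1},{"dr":[0,0,0],"offset":[0,0.1,0],"hand":-1}]'

```text
time_s: 24.65
eef_pos: [551.4, -28.7, 20.5]
ee_rot: [0.001, 0.712, 0.702, 0.0]
force: [-1.1, -0.4, -0.3]
grip_width: -0.001
grip_force: 0.4
```

>>> arm_command --increments '[{"dr":[0,0,0],"offset":[0,0.05,0],"hand":-1},{"dr":[0,0,0],"offset":[0,0.05,0],"hand":-1},{"dr":[0,0,0],"offset":[0,0.02,0],"hand":-1},{"dr":[0,0,0],"offset":[0,0.02,0],"hand":-1},{"dr":[0,0,0],"offset":[0,0,0],"hand":-1}]'

```text
time_s: 25.15
eef_pos: [567.4, -28.8, 19.4]
ee_rot: [0.0, 0.712, 0.702, 0.0]
force: [0.0, 0.1, 0.5]
grip_width: 0.005
grip_force: 0.0
```

>>> arm_command --increments '[{"dr":[0,0,0],"offset":[0,0.02,0],"hand":-1},{"dr":[0,0,0],"offset":[0,0,0],"hand":-1},{"dr":[0,0,0],"offset":[0,0,0],"hand":-1}]'

```text
time_s: 25.45
eef_pos: [569.8, -28.8, 19.4]
ee_rot: [0.0, 0.712, 0.702, 0.0]
force: [1.1, -0.1, -0.9]
grip_width: -0.003
grip_force: 0.0
```

>>> arm_command --increments '[{"dr":[0,0,0],"offset":[0,0.02,0],"hand":-1},{"dr":[0,0,0],"offset":[0,0.02,0],"hand":-1},{"dr":[0,0,0],"offset":[0,0,0],"hand":-1}]'

```text
time_s: 25.75
eef_pos: [571.6, -28.7, 19.3]
ee_rot: [-0.003, 0.712, 0.702, -0.003]
force: [-18.9, -1.4, 12.9]
grip_width: -0.005
grip_force: 9.7
```

>>> arm_command --increments '[{"dr":[0,0,0],"offset":[0,0.02,0],"hand":-1},{"dr":[0,0,0],"offset":[0,0,0],"hand":-1},{"dr":[0,0,0],"offset":[0,0,0],"hand":-1}]'

```text
time_s: 26.05
eef_pos: [571.7, -28.7, 19.3]
ee_rot: [-0.005, 0.712, 0.703, -0.005]
force: [-32.4, -2.2, 22.7]
grip_width: -0.001
grip_force: 16.5
```

Blank 1 is tight on the fence: contact at 571.6 with the load rising. I'm backing off, rising and going for the left-most blank (A).

>>> arm_command --increments '[{"dr":[0,0,0],"offset":[0,-0.06,0],"hand":-1},{"dr":[0,0,0],"offset":[0,-0.05,0],"hand":-1},{"dr":[0,0,0],"offset":[0,0,-0.35],"hand":-1},{"dr":[0,0,0],"offset":[0,0,-0.4],"hand":0.4},{"dr":[0,0,0],"offset":[0,0,-0.4],"hand":0.4},{"dr":[0,0,-0.178],"offset":[0,0,0],"hand":0.4},{"dr":[0,0,-0.177],"offset":[0,0,0],"hand":0.4},{"dr":[0,0,-0.177],"offset":[0,0,0],"hand":0.4}]'

```text
time_s: 26.85
eef_pos: [563.9, -28.7, 157.7]
ee_rot: [0.001, 0.548, 0.836, 0.0]
force: [0.1, 0.5, -0.3]
grip_width: 0.699
grip_force: 0.0
```

>>> arm_command --increments '[{"dr":[0,0,-0.177],"offset":[0,0,0],"hand":0.4},{"dr":[0,0,-0.177],"offset":[0,0,0],"hand":0.4},{"dr":[0,0,-0.177],"offset":[0,0,0],"hand":0.4},{"dr":[0,0,-0.177],"offset":[0,0,0],"hand":0.4},{"dr":[0,0,-0.177],"offset":[0,0,0],"hand":0.4},{"dr":[0,0,-0.177],"offset":[0,0,0],"hand":0.4},{"dr":[0,0,-0.177],"offset":[0,0,0],"hand":0.4},{"dr":[0,0,-0.177],"offset":[0,0,0],"hand":0.4}]'

```text
time_s: 27.65
eef_pos: [563.9, -28.7, 157.4]
ee_rot: [0.0, 0.025, 1.0, -0.0]
force: [-0.3, 0.2, 0.0]
grip_width: 0.698
grip_force: 0.0
```

```bash
python3 - <<'E'
from blanks import *
s=st(); im,ci=cap('wrist','w10.png')
im3,ct=cap('top','t10.png')
for b in blanks(im3,ct): print(*b)
E
```

```text
27.65 [563.9 -28.7 157.4] [ 4.000e-04  2.450e-02  9.997e-01 -0.000e+00] [-0.3  0.2  0. ] 0.6984612704687845 0.0
[470.9 391.4] 204.2 -3.3
[ 530.8 -279. ] 195.9 -8.0
```

View pics/w10.png

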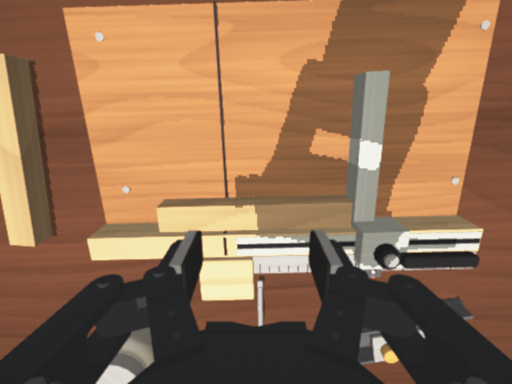

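Blank 1 (256,212) lies along the fence against the stop arm. The right blank C has been knocked to about (531,−279), and A is unchanged. I'm going to A.

>>> arm_command --increments '[{"dr":[0,0,0],"offset":[0.0957,0.3458,0],"hand":0.4},{"dr":[0,0,0],"offset":[0.0957,0.3458,0],"hand":0.4},{"dr":[0,0,0],"offset":[0.0957,0.3458,0],"hand":0.4},{"dr":[0,0,0],"offset":[0.0957,0.3458,0],"hand":0.4},{"dr":[0,0,0],"offset":[0.0957,0.3458,0],"hand":0.4},{"dr":[0,0,0],"offset":[0.0957,0.3458,0],"hand":0.4},{"dr":[0,0,0],"offset":[0.0957,0.3458,0],"hand":0.4},{"dr":[0,0,0],"offset":[0.0957,0.3458,0],"hand":0.4}]'

```text
time_s: 28.55
eef_pos: [489.6, 309.5, 157.5]
ee_rot: [0.0, 0.03, 1.0, 0.0]
force: [0.5, -0.0, 0.5]
grip_width: 0.7
grip_force: 0.0
```

>>> arm_command --increments '[{"dr":[0,0,0],"offset":[0.0957,0.3458,0],"hand":0.4},{"dr":[0,0,0],"offset":[0.0957,0.3458,0],"hand":0.4},{"dr":[0,0,0],"offset":[0,0,0.35],"hand":0.4},{"dr":[0,0,0],"offset":[0,0,0.35],"hand":0.4},{"dr":[0,0,0],"offset":[0,0,0.23],"hand":0.4},{"dr":[0,0,0],"offset":[0,0,0],"hand":0.4},{"dr":[0,0,0],"offset":[0,0,0],"hand":0.4},{"dr":[0,0,0],"offset":[0,0,0],"hand":0.4}]'

```text
time_s: 29.35
eef_pos: [472.8, 392.4, 48.0]
ee_rot: [0.002, 0.028, 1.0, 0.001]
force: [-0.1, -0.3, 0.7]
grip_width: 0.703
grip_force: 0.0
```

>>> arm_command --increments '[{"dr":[0,0,0],"offset":[0.02,0,0.16],"hand":0.4},{"dr":[0,0,0],"offset":[0,0,0.12],"hand":0.4},{"dr":[0,0,0],"offset":[0,0,0.087],"hand":0.4},{"dr":[0,0,0],"offset":[0,0,0],"hand":0.4},{"dr":[0,0,0],"offset":[0,0,0],"hand":-1},{"dr":[0,0,0],"offset":[0,0,0],"hand":-1},{"dr":[0,0,0],"offset":[0,0,0],"hand":-1},{"dr":[0,0,0],"offset":[0,0,0],"hand":-1}]' --grip_force 50

```text
time_s: 30.15
eef_pos: [469.9, 392.4, 2.7]
ee_rot: [0.001, 0.027, 1.0, 0.0]
force: [-0.2, 0.7, 5.3]
grip_width: 0.32
grip_force: 51.3
```

>>> arm_command --increments '[{"dr":[0,0,0],"offset":[0,0,-0.15],"hand":-1},{"dr":[0,0,0],"offset":[0,0,-0.3],"hand":-1},{"dr":[0,0,0],"offset":[0,0,-0.3],"hand":-1},{"dr":[0,0,0],"offset":[0,0,-0.25],"hand":-1},{"dr":[0,0,0.178],"offset":[0,0,0],"hand":-1},{"dr":[0,0,0.178],"offset":[0,0,0],"hand":-1},{"dr":[0,0,0.178],"offset":[0,0,0],"hand":-1},{"dr":[0,0,0.178],"offset":[0,0,0],"hand":-1}]'

```text
time_s: 30.95
eef_pos: [469.1, 391.9, 121.5]
ee_rot: [-0.0, 0.305, 0.952, -0.0]
force: [0.2, -0.6, -0.1]
grip_width: 0.315
grip_force: 50.4
```

>>> arm_command --increments '[{"dr":[0,0,0.178],"offset":[0,0,0],"hand":-1},{"dr":[0,0,0.178],"offset":[0,0,0],"hand":-1},{"dr":[0,0,0.178],"offset":[0,0,0],"hand":-1},{"dr":[0,0,0.178],"offset":[0,0,0],"hand":-1},{"dr":[0,0,0.178],"offset":[0,0,0],"hand":-1},{"dr":[0,0,0.178],"offset":[0,0,0],"hand":-1},{"dr":[0,0,0.178],"offset":[0,0,0],"hand":-1},{"dr":[0,0,0],"offset":[0,0,0],"hand":-1}]'

```text
time_s: 31.75
eef_pos: [469.1, 391.9, 121.5]
ee_rot: [-0.0, 0.715, 0.699, -0.0]
force: [-0.1, 0.0, -1.2]
grip_width: 0.318
grip_force: 50.4
```

>>> arm_command --increments '[{"dr":[0,0,0],"offset":[-0.3626,0.0698,0],"hand":-1},{"dr":[0,0,0],"offset":[-0.3626,0.0698,0],"hand":-1},{"dr":[0,0,0],"offset":[-0.3626,0.0698,0],"hand":-1},{"dr":[0,0,0],"offset":[-0.3626,0.0698,0],"hand":-1},{"dr":[0,0,0],"offset":[-0.3626,0.0698,0],"hand":-1},{"dr":[0,0,0],"offset":[-0.3626,0.0698,0],"hand":-1},{"dr":[0,0,0],"offset":[-0.3626,0.0698,0],"hand":-1},{"dr":[0,0,0],"offset":[-0.3626,0.0698,0],"hand":-1}]'

```text
time_s: 32.55
eef_pos: [528.7, 40.7, 121.8]
ee_rot: [0.0, 0.713, 0.701, -0.0]
force: [0.5, 1.6, -0.6]
grip_width: 0.319
grip_force: 50.4
```

>>> arm_command --increments '[{"dr":[0,0,0],"offset":[-0.3626,0.0698,0],"hand":-1},{"dr":[0,0,0],"offset":[-0.3626,0.0698,0],"hand":-1},{"dr":[0,0,0],"offset":[0,0,0],"hand":-1},{"dr":[0,0,0],"offset":[0,0,0],"hand":-1}]'

```text
time_s: 32.95
eef_pos: [543.4, -45.4, 121.5]
ee_rot: [-0.0, 0.714, 0.7, -0.0]
force: [0.3, 0.8, -0.4]
grip_width: 0.319
grip_force: 50.5
```

>>> arm_command --increments '[{"dr":[0,0,0],"offset":[0,0,0.3],"hand":-1},{"dr":[0,0,0],"offset":[0,0,0.3],"hand":-1},{"dr":[0,0,0],"offset":[0,0,0.15],"hand":-1},{"dr":[0,0,0],"offset":[0,0,0.08],"hand":-1},{"dr":[0,0,0],"offset":[0,0,0.04],"hand":-1},{"dr":[0,0,0],"offset":[0,0,0],"hand":-1},{"dr":[0,0,0],"offset":[0,0,0.01],"hand":-1},{"dr":[0,0,0],"offset":[0,0,0],"hand":-1}]'

```text
time_s: 33.75
eef_pos: [544.0, -44.9, 16.9]
ee_rot: [0.001, 0.715, 0.7, 0.0]
force: [-0.1, 0.6, -0.9]
grip_width: 0.318
grip_force: 50.5
```

>>> arm_command --increments '[{"dr":[0,0,0],"offset":[0.02,0,0],"hand":-1},{"dr":[0,0,0],"offset":[0.02,0,0],"hand":-1},{"dr":[0,0,0],"offset":[0.015,0,0],"hand":-1},{"dr":[0,0,0],"offset":[0,0,0],"hand":-1},{"dr":[0,0,0],"offset":[0,0,0],"hand":-1}]'

```text
time_s: 34.25
eef_pos: [543.7, -38.2, 16.2]
ee_rot: [0.0, 0.715, 0.699, -0.0]
force: [0.5, -0.3, -1.1]
grip_width: 0.316
grip_force: 50.5
```

```bash
python3 - <<'E'
from h import *
s=st(); im,ci=cap('wrist','w11.png')
cv2.imwrite('pics/v11.png',im[0:240,100:420,::-1])
E
```

```text
34.25 [543.7 -38.2  16.2] [ 0.      0.7147  0.6994 -0.    ] [ 0.5 -0.3 -1.1] 0.3163289791038735 50.5265074968338
```

View pics/v11.png

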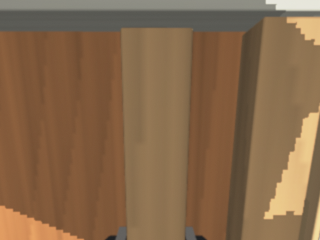

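Blank 2's left end (155,28) is almost at the stop arm, and blank 1's end (300,12) is up against it. I'm creeping until there is contact force.

>>> arm_command --increments '[{"dr":[0,0,0],"offset":[0.015,0,0.008],"hand":-1},{"dr":[0,0,0],"offset":[0,0,0],"hand":-1},{"dr":[0,0,0],"offset":[0,0,0],"hand":-1}]'

```text
time_s: 34.6
eef_pos: [543.7, -36.4, 15.1]
ee_rot: [-0.0, 0.715, 0.699, -0.0]
force: [0.4, -0.3, -1.4]
grip_width: 0.319
grip_force: 50.5
```

>>> arm_command --increments '[{"dr":[0,0,0],"offset":[0.009,0,0],"hand":-1},{"dr":[0,0,0],"offset":[0,0,0],"hand":-1},{"dr":[0,0,0],"offset":[0,0,0],"hand":-1}]'

```text
time_s: 34.9
eef_pos: [543.8, -35.3, 15.2]
ee_rot: [-0.0, 0.715, 0.699, 0.0]
force: [-0.9, 0.3, -0.9]
grip_width: 0.321
grip_force: 50.5
```

>>> arm_command --increments '[{"dr":[0,0,0],"offset":[0.012,0,0],"hand":-1},{"dr":[0,0,0],"offset":[0,0,0],"hand":-1},{"dr":[0,0,0],"offset":[0,0,0],"hand":-1}]'

```text
time_s: 35.2
eef_pos: [543.8, -33.9, 15.2]
ee_rot: [-0.0, 0.715, 0.699, -0.0]
force: [-0.0, 0.1, -0.9]
grip_width: 0.319
grip_force: 50.5
```

>>> arm_command --increments '[{"dr":[0,0,0],"offset":[0.008,0,0],"hand":-1},{"dr":[0,0,0],"offset":[0,0,0],"hand":-1},{"dr":[0,0,0],"offset":[0,0,0],"hand":-1}]'

```text
time_s: 35.5
eef_pos: [544.0, -33.5, 15.3]
ee_rot: [0.0, 0.715, 0.699, -0.0]
force: [-0.9, -6.2, -0.2]
grip_width: 0.317
grip_force: 50.5
```

>>> arm_command --increments '[{"dr":[0,0,0],"offset":[0,0,0],"hand":-0.05},{"dr":[0,0,0],"offset":[0,0,0],"hand":-0.05},{"dr":[0,0,0],"offset":[0,0,-0.2],"hand":-0.05},{"dr":[0,0,0],"offset":[0,0,-0.25],"hand":-0.05},{"dr":[0,0,0],"offset":[0,-0.2,0],"hand":-1},{"dr":[0,0,0],"offset":[0,-0.2,0],"hand":-1},{"dr":[0,0,0],"offset":[0,0,0],"hand":-1},{"dr":[0,0,0],"offset":[0,0,0],"hand":-1}]'

```text
time_s: 36.3
eef_pos: [496.2, -31.8, 69.5]
ee_rot: [0.0, 0.715, 0.699, 0.0]
force: [0.6, -0.1, 0.7]
grip_width: 0.0
grip_force: 0.0
```

>>> arm_command --increments '[{"dr":[0,0,0],"offset":[0,0,0.2],"hand":-1},{"dr":[0,0,0],"offset":[0,0,0.15],"hand":-1},{"dr":[0,0,0],"offset":[0,0,0.07],"hand":-1},{"dr":[0,0,0],"offset":[0,0,0],"hand":-1},{"dr":[0,0,0],"offset":[0,0.08,0],"hand":-1},{"dr":[0,0,0],"offset":[0,0.08,0],"hand":-1},{"dr":[0,0,0],"offset":[0,0.06,0],"hand":-1},{"dr":[0,0,0],"offset":[0,0,0],"hand":-1}]'

```text
time_s: 37.1
eef_pos: [523.6, -32.6, 19.2]
ee_rot: [0.001, 0.715, 0.699, 0.0]
force: [0.3, 0.6, -0.4]
grip_width: 0.003
grip_force: 0.0
```

>>> arm_command --increments '[{"dr":[0,0,0],"offset":[0,0.05,0],"hand":-1},{"dr":[0,0,0],"offset":[0,0.05,0],"hand":-1},{"dr":[0,0,0],"offset":[0,0.03,0],"hand":-1},{"dr":[0,0,0],"offset":[0,0.02,0],"hand":-1},{"dr":[0,0,0],"offset":[0,0.01,0],"hand":-1},{"dr":[0,0,0],"offset":[0,0.01,0],"hand":-1},{"dr":[0,0,0],"offset":[0,0,0],"hand":-1}]'

```text
time_s: 37.8
eef_pos: [542.7, -32.9, 18.7]
ee_rot: [0.0, 0.715, 0.699, 0.0]
force: [-0.0, -1.3, 0.2]
grip_width: 0.001
grip_force: 0.0
```

>>> arm_command --increments '[{"dr":[0,0,0],"offset":[0,0.01,0],"hand":-1},{"dr":[0,0,0],"offset":[0,0.01,0],"hand":-1},{"dr":[0,0,0],"offset":[0,0,0],"hand":-1}]'

```text
time_s: 38.1
eef_pos: [543.4, -32.9, 18.7]
ee_rot: [-0.002, 0.715, 0.699, -0.002]
force: [-11.0, -0.7, 8.5]
grip_width: 0.0
grip_force: 5.5
```

Blank 2 is tight against blank 1. I'm backing off, rising, turning and going over to the knocked blank C.

>>> arm_command --increments '[{"dr":[0,0,0],"offset":[0,-0.06,0],"hand":-1},{"dr":[0,0,0],"offset":[0,-0.06,0],"hand":-1},{"dr":[0,0,0],"offset":[0,0,-0.35],"hand":-1},{"dr":[0,0,0],"offset":[0,0,-0.4],"hand":0.4},{"dr":[0,0,0],"offset":[0,0,-0.4],"hand":0.4},{"dr":[0,0,-0.185],"offset":[0,0,0],"hand":0.4},{"dr":[0,0,-0.185],"offset":[0,0,0],"hand":0.4},{"dr":[0,0,-0.185],"offset":[0,0,0],"hand":0.4}]'

```text
time_s: 38.9
eef_pos: [530.4, -32.6, 157.0]
ee_rot: [0.0, 0.544, 0.839, 0.0]
force: [0.4, 0.3, -1.0]
grip_width: 0.702
grip_force: 0.0
```

>>> arm_command --increments '[{"dr":[0,0,-0.185],"offset":[0,0,0],"hand":0.4},{"dr":[0,0,-0.185],"offset":[0,0,0],"hand":0.4},{"dr":[0,0,-0.185],"offset":[0,0,0],"hand":0.4},{"dr":[0,0,-0.185],"offset":[0,0,0],"hand":0.4},{"dr":[0,0,-0.185],"offset":[0,0,0],"hand":0.4},{"dr":[0,0,-0.185],"offset":[0,0,0],"hand":0.4},{"dr":[0,0,-0.185],"offset":[0,0,0],"hand":0.4}]'

```text
time_s: 39.6
eef_pos: [530.4, -32.6, 156.7]
ee_rot: [0.0, 0.067, 0.998, 0.0]
force: [-0.1, 0.7, 0.7]
grip_width: 0.701
grip_force: 0.0
```

>>> arm_command --increments '[{"dr":[0,0,0],"offset":[-0.06,-0.38,0],"hand":0.4},{"dr":[0,0,0],"offset":[-0.06,-0.38,0],"hand":0.4},{"dr":[0,0,0],"offset":[-0.06,-0.38,0],"hand":0.4},{"dr":[0,0,0],"offset":[-0.06,-0.38,0],"hand":0.4},{"dr":[0,0,0],"offset":[0,0,0],"hand":0.4},{"dr":[0,0,0],"offset":[0,0,0],"hand":0.4}]'

```text
time_s: 40.2
eef_pos: [533.4, -217.7, 156.4]
ee_rot: [-0.0, 0.071, 0.998, 0.0]
force: [-0.0, 0.5, -0.5]
grip_width: 0.696
grip_force: 0.0
```

```bash
python3 - <<'E'
from blanks import *
s=st(); im,ci=cap('wrist','w12b.png')
im3,ct=cap('top','t12.png')
for b in blanks(im3,ct): print(*b)
h=cv2.cvtColor(np.ascontiguousarray(im),cv2.COLOR_RGB2HSV)
m=cv2.inRange(h,(12,30,60),(32,140,255)); m[:,280:]=0
cs,_=cv2.findContours(m,cv2.RETR_EXTERNAL,cv2.CHAIN_APPROX_NONE)
for c in cs:
    if cv2.contourArea(c)>800:
        p=cv2.approxPolyDP(c,4,True)[:,0]; print(p.tolist(),[onz(ci,q,28)[:2].round(1).tolist() for q in p])
print('proj',[proj(ci,(x,y,28)).round().tolist() for x,y in ((431,-265),(628,-293))])
E
```

```text
40.2 [ 533.4 -217.7  156.4] [-1.000e-04  7.060e-02  9.975e-01  2.000e-04] [-0.   0.5 -0.5] 0.6964369122138715 0.0
[[176, 83], [186, 226], [200, 232], [201, 267], [213, 268], [218, 250], [211, 92], [205, 83]] [[427.7, -278.8], [571.4, -300.6], [580.6, -286.9], [623.8, -294.5], [627.0, -281.2], [605.1, -271.4], [440.1, -247.9], [431.5, -252.0]]
[[279, 30], [255, 32], [270, 152], [279, 143]] [[397.6, -178.6], [396.2, -199.9], [504.1, -200.1], [496.5, -190.1]]
proj [[191.0, 84.0], [203.0, 270.0]]
```

View pics/w12b.png

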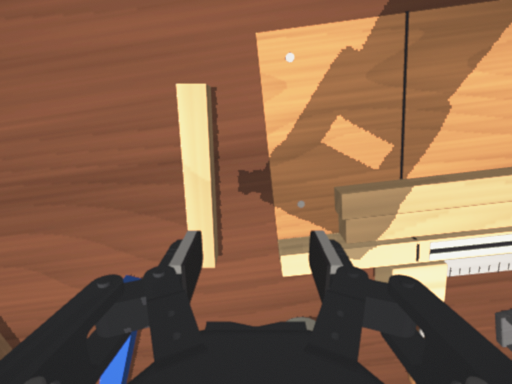

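Blank C's top face runs from (191,83) to (203,269), so its centre is about (530,−279) at −8°. Blanks 1 and 2 lie together at the fence. I'm descending on C.

>>> arm_command --increments '[{"dr":[0,0,0],"offset":[-0.024,-0.256,0],"hand":0.4},{"dr":[0,0,0],"offset":[-0.024,-0.256,0],"hand":0.4},{"dr":[0,0,0],"offset":[0,0,0.35],"hand":0.4},{"dr":[0,0,0],"offset":[0,0,0.35],"hand":0.4},{"dr":[0,0,0],"offset":[0,0,0.22],"hand":0.4},{"dr":[0,0,0],"offset":[0,0,0],"hand":0.4},{"dr":[0,0,0],"offset":[0,0,0],"hand":0.4},{"dr":[0,0,0],"offset":[0,0,0],"hand":0.4}]'

```text
time_s: 41.1
eef_pos: [532.0, -279.1, 48.6]
ee_rot: [0.001, 0.069, 0.998, -0.001]
force: [0.3, 0.0, -0.0]
grip_width: 0.704
grip_force: 0.0
```

>>> arm_command --increments '[{"dr":[0,0,0],"offset":[0.008,0,0.16],"hand":0.4},{"dr":[0,0,0],"offset":[0,0,0.12],"hand":0.4},{"dr":[0,0,0],"offset":[0,0,0.092],"hand":0.4},{"dr":[0,0,0],"offset":[0,0,0],"hand":0.4},{"dr":[0,0,0],"offset":[0,0,0],"hand":-1},{"dr":[0,0,0],"offset":[0,0,0],"hand":-1},{"dr":[0,0,0],"offset":[0,0,0],"hand":-1},{"dr":[0,0,0],"offset":[0,0,0],"hand":-1}]' --grip_force 50

```text
time_s: 41.9
eef_pos: [530.5, -279.2, 2.6]
ee_rot: [0.001, 0.07, 0.998, -0.001]
force: [-0.5, -0.7, 5.2]
grip_width: 0.32
grip_force: 51.3
```

>>> arm_command --increments '[{"dr":[0,0,0],"offset":[0,0,-0.15],"hand":-1},{"dr":[0,0,0],"offset":[0,0,-0.3],"hand":-1},{"dr":[0,0,0],"offset":[0,0,-0.3],"hand":-1},{"dr":[0,0,0],"offset":[0,0,0],"hand":-1},{"dr":[0,0,0.1845],"offset":[0,0,0],"hand":-1},{"dr":[0,0,0.1845],"offset":[0,0,0],"hand":-1},{"dr":[0,0,0.1845],"offset":[0,0,0],"hand":-1},{"dr":[0,0,0.1845],"offset":[0,0,0],"hand":-1}]'

```text
time_s: 42.7
eef_pos: [529.6, -278.5, 90.9]
ee_rot: [-0.001, 0.355, 0.935, 0.0]
force: [0.4, -0.5, -1.3]
grip_width: 0.319
grip_force: 50.4
```

>>> arm_command --increments '[{"dr":[0,0,0.1845],"offset":[0,0,0],"hand":-1},{"dr":[0,0,0.1845],"offset":[0,0,0],"hand":-1},{"dr":[0,0,0.1845],"offset":[0,0,0],"hand":-1},{"dr":[0,0,0.1845],"offset":[0,0,0],"hand":-1},{"dr":[0,0,0.1845],"offset":[0,0,0],"hand":-1},{"dr":[0,0,0.1845],"offset":[0,0,0],"hand":-1},{"dr":[0,0,0],"offset":[0,0,0],"hand":-1}]'

```text
time_s: 43.4
eef_pos: [529.7, -278.6, 90.9]
ee_rot: [-0.001, 0.714, 0.7, -0.0]
force: [1.3, 0.4, -1.0]
grip_width: 0.318
grip_force: 50.4
```

>>> arm_command --increments '[{"dr":[0,0,0],"offset":[0.387,-0.034,0],"hand":-1},{"dr":[0,0,0],"offset":[0.387,-0.034,0],"hand":-1},{"dr":[0,0,0],"offset":[0.387,-0.034,0],"hand":-1},{"dr":[0,0,0],"offset":[0.387,-0.034,0],"hand":-1},{"dr":[0,0,0],"offset":[0.387,-0.034,0],"hand":-1},{"dr":[0,0,0],"offset":[0,0,0],"hand":-1},{"dr":[0,0,0],"offset":[0,0,0],"hand":-1}]'

```text
time_s: 44.1
eef_pos: [513.6, -45.5, 91.6]
ee_rot: [-0.0, 0.712, 0.703, -0.0]
force: [0.6, 0.2, -1.1]
grip_width: 0.317
grip_force: 50.5
```

>>> arm_command --increments '[{"dr":[0,0,0],"offset":[0,0,0.3],"hand":-1},{"dr":[0,0,0],"offset":[0,0,0.2],"hand":-1},{"dr":[0,0,0],"offset":[0,0,0.08],"hand":-1},{"dr":[0,0,0],"offset":[0,0,0.03],"hand":-1},{"dr":[0,0,0],"offset":[0,0,0],"hand":-1},{"dr":[0,0,0],"offset":[0,0,0.014],"hand":-1},{"dr":[0,0,0],"offset":[0,0,0],"hand":-1}]'

```text
time_s: 44.8
eef_pos: [514.2, -46.5, 17.5]
ee_rot: [0.001, 0.713, 0.701, 0.0]
force: [0.7, -0.2, -1.3]
grip_width: 0.317
grip_force: 50.5
```

>>> arm_command --increments '[{"dr":[0,0,0],"offset":[0.025,0,0],"hand":-1},{"dr":[0,0,0],"offset":[0.025,0,0],"hand":-1},{"dr":[0,0,0],"offset":[0.02,0,0],"hand":-1},{"dr":[0,0,0],"offset":[0,0,0],"hand":-1},{"dr":[0,0,0],"offset":[0,0,0],"hand":-1}]'

```text
time_s: 45.3
eef_pos: [513.9, -37.8, 16.9]
ee_rot: [0.0, 0.713, 0.701, 0.0]
force: [-0.3, -0.5, -1.6]
grip_width: 0.319
grip_force: 50.5
```

>>> arm_command --increments '[{"dr":[0,0,0],"offset":[0.02,0,0.013],"hand":-1},{"dr":[0,0,0],"offset":[0.012,0,0],"hand":-1},{"dr":[0,0,0],"offset":[0,0,0],"hand":-1},{"dr":[0,0,0],"offset":[0,0,0],"hand":-1}]'

```text
time_s: 45.7
eef_pos: [514.0, -34.0, 15.3]
ee_rot: [-0.0, 0.713, 0.701, -0.0]
force: [-0.3, -0.2, 0.2]
grip_width: 0.32
grip_force: 50.5
```

>>> arm_command --increments '[{"dr":[0,0,0],"offset":[0.01,0,0],"hand":-1},{"dr":[0,0,0],"offset":[0,0,0],"hand":-1},{"dr":[0,0,0],"offset":[0,0,0],"hand":-1}]'

```text
time_s: 46.0
eef_pos: [514.0, -32.8, 15.3]
ee_rot: [0.0, 0.713, 0.701, -0.0]
force: [0.4, -0.1, -0.9]
grip_width: 0.319
grip_force: 50.5
```

>>> arm_command --increments '[{"dr":[0,0,0],"offset":[0.01,0,0],"hand":-1},{"dr":[0,0,0],"offset":[0,0,0],"hand":-1},{"dr":[0,0,0],"offset":[0,0,0],"hand":-1}]'

```text
time_s: 46.3
eef_pos: [514.0, -31.6, 15.3]
ee_rot: [0.0, 0.713, 0.701, 0.0]
force: [0.1, 0.5, -0.8]
grip_width: 0.323
grip_force: 50.5
```

>>> arm_command --increments '[{"dr":[0,0,0],"offset":[0.012,0,0],"hand":-1},{"dr":[0,0,0],"offset":[0,0,0],"hand":-1},{"dr":[0,0,0],"offset":[0,0,0],"hand":-1}]'

```text
time_s: 46.6
eef_pos: [514.0, -30.2, 15.3]
ee_rot: [-0.0, 0.713, 0.701, -0.0]
force: [0.3, 0.6, -0.7]
grip_width: 0.32
grip_force: 50.5
```

>>> arm_command --increments '[{"dr":[0,0,0],"offset":[0.01,0,0],"hand":-1},{"dr":[0,0,0],"offset":[0,0,0],"hand":-1},{"dr":[0,0,0],"offset":[0,0,0],"hand":-1}]'

```text
time_s: 46.9
eef_pos: [514.1, -29.8, 15.4]
ee_rot: [0.001, 0.713, 0.701, -0.0]
force: [-1.6, -6.5, -1.1]
grip_width: 0.318
grip_force: 50.5
```

>>> arm_command --increments '[{"dr":[0,0,0],"offset":[0,0,0],"hand":-0.05},{"dr":[0,0,0],"offset":[0,0,0],"hand":-0.05},{"dr":[0,0,0],"offset":[0,0,-0.2],"hand":-0.05},{"dr":[0,0,0],"offset":[0,0,-0.25],"hand":-0.05},{"dr":[0,0,0],"offset":[0,-0.2,0],"hand":-1},{"dr":[0,0,0],"offset":[0,-0.2,0],"hand":-1},{"dr":[0,0,0],"offset":[0,0,0],"hand":-1},{"dr":[0,0,0],"offset":[0,0,0],"hand":-1}]'

```text
time_s: 47.7
eef_pos: [466.5, -28.2, 69.7]
ee_rot: [0.0, 0.713, 0.701, 0.0]
force: [0.1, 0.2, 0.1]
grip_width: -0.0
grip_force: 0.0
```

>>> arm_command --increments '[{"dr":[0,0,0],"offset":[0,0,0.2],"hand":-1},{"dr":[0,0,0],"offset":[0,0,0.15],"hand":-1},{"dr":[0,0,0],"offset":[0,0,0.07],"hand":-1},{"dr":[0,0,0],"offset":[0,0,0],"hand":-1},{"dr":[0,0,0],"offset":[0,0.08,0],"hand":-1},{"dr":[0,0,0],"offset":[0,0.08,0],"hand":-1},{"dr":[0,0,0],"offset":[0,0.06,0],"hand":-1},{"dr":[0,0,0],"offset":[0,0,0],"hand":-1}]'

```text
time_s: 48.5
eef_pos: [493.8, -28.8, 19.3]
ee_rot: [0.001, 0.713, 0.701, 0.0]
force: [-0.7, 0.4, -0.3]
grip_width: -0.004
grip_force: 0.0
```

>>> arm_command --increments '[{"dr":[0,0,0],"offset":[0,0.05,0],"hand":-1},{"dr":[0,0,0],"offset":[0,0.05,0],"hand":-1},{"dr":[0,0,0],"offset":[0,0.03,0],"hand":-1},{"dr":[0,0,0],"offset":[0,0.02,0],"hand":-1},{"dr":[0,0,0],"offset":[0,0.01,0],"hand":-1},{"dr":[0,0,0],"offset":[0,0.01,0],"hand":-1},{"dr":[0,0,0],"offset":[0,0,0],"hand":-1}]'

```text
time_s: 49.2
eef_pos: [512.9, -29.0, 18.9]
ee_rot: [0.0, 0.713, 0.701, 0.0]
force: [-0.1, 0.2, -1.0]
grip_width: 0.002
grip_force: 0.0
```

>>> arm_command --increments '[{"dr":[0,0,0],"offset":[0,0.015,0],"hand":-1},{"dr":[0,0,0],"offset":[0,0.012,0],"hand":-1},{"dr":[0,0,0],"offset":[0,0,0],"hand":-1}]'

```text
time_s: 49.5
eef_pos: [515.3, -28.9, 18.8]
ee_rot: [-0.001, 0.713, 0.701, -0.001]
force: [-5.6, 0.3, 3.7]
grip_width: -0.0
grip_force: 2.7
```

>>> arm_command --increments '[{"dr":[0,0,0],"offset":[0,0.008,0],"hand":-1},{"dr":[0,0,0],"offset":[0,0,0],"hand":-1},{"dr":[0,0,0],"offset":[0,0,0],"hand":-1}]'

```text
time_s: 49.8
eef_pos: [515.4, -29.0, 18.8]
ee_rot: [-0.002, 0.713, 0.701, -0.001]
force: [-10.4, -0.6, 7.0]
grip_width: -0.001
grip_force: 5.3
```

All three have been pushed in. I'm backing off, rising and inspecting the left ends and the row.

>>> arm_command --increments '[{"dr":[0,0,0],"offset":[0,-0.05,0],"hand":-1},{"dr":[0,0,0],"offset":[0,-0.06,0],"hand":-1},{"dr":[0,0,0],"offset":[0,0,-0.35],"hand":-1},{"dr":[0,0,0],"offset":[0,0,-0.35],"hand":-1},{"dr":[0,0,0],"offset":[-0.15,0.2,-0.1],"hand":-1},{"dr":[0,0,0],"offset":[-0.15,0.25,0],"hand":-1},{"dr":[0,0,0],"offset":[0,0,0],"hand":-1},{"dr":[0,0,0],"offset":[0,0,0],"hand":-1}]'

```text
time_s: 50.6
eef_pos: [556.8, -65.8, 114.4]
ee_rot: [-0.0, 0.714, 0.701, -0.0]
force: [0.7, -0.4, 0.5]
grip_width: 0.002
grip_force: 0.0
```

```bash
python3 - <<'E'
from h import *
import pickle
s=st(); im,ci=cap('wrist','w13.png'); pickle.dump(ci,open('w13.pkl','wb'))
p=np.array([proj(ci,q) for q in ((500,80,40),(500,-30,40),(660,80,50),(660,90,54))]);print(p)
cv2.imwrite('pics/v13.png',cv2.resize(im[0:230,120:420,::-1],None,fx=2.6,fy=2.6,interpolation=cv2.INTER_CUBIC))
E
```

```text
50.6 [556.8 -65.8 114.4] [-4.000e-04  7.135e-01  7.006e-01 -1.000e-04] [ 0.7 -0.4  0.5] 0.0018527844881371393 0.0
[[170.85829924  -2.33871211]
 [185.62360259 155.98541069]
 [411.78954073 -13.45349883]
 [417.66498523 -34.88157009]]
```

View pics/v13.png

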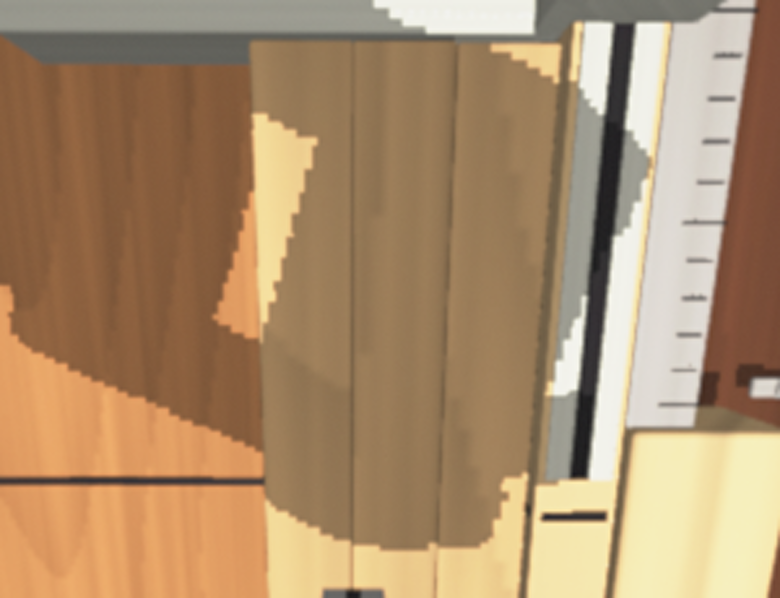

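The seams are closed, and all three left ends (rows about 41 in the crop) meet the stop's face. I'm measuring the residual end gaps.

```bash
python3 - <<'E'
from h import *
import pickle
ci=pickle.load(open('w13.pkl','rb')); im=cv2.imread('pics/w13.png').astype(int); g=im.sum(2)//3
def edge(c,lo,hi):
    p=g[lo:hi,c-2:c+3].mean(1); d=np.diff(p); k=np.argmax(abs(d)); s=slice(max(k-1,0),k+2); w=abs(d[s]); return lo+.5+(np.arange(len(d))[s]*w).sum()/w.sum()
for c in (145,155,185,200,222,235,250,266,280,293,302,316,328):
    a=edge(c,6,14) if 6 else 0; b=edge(c,14,20)
    A=onz(ci,(c,a),44);B=onz(ci,(c,b),40); C=onz(ci,(c,edge(c,20,28)),14)
    print(c,'face44 x%.1f y%.2f'%tuple(A[:2]),'end40 x%.1f y%.2f'%tuple(B[:2]),'rel face %.2f'%(B[1]-A[1]-.0195*(B[0]-A[0])), 'rows',round(a,2),round(b,2),'board14 y%.2f'%C[1])
E
```

```text
145 face44 x482.4 y70.76 end40 x480.5 y68.30 rel face -2.42 rows 11.65 17.6 board14 y71.08
155 face44 x489.3 y70.61 end40 x487.8 y69.90 rel face -0.68 rows 11.69 14.79 board14 y73.19
185 face44 x509.8 y70.20 end40 x508.6 y67.89 rel face -2.29 rows 11.74 17.43 board14 y70.62
200 face44 x520.1 y69.85 end40 x519.3 y69.33 rel face -0.50 rows 12.02 14.77 board14 y72.48
222 face44 x535.2 y69.56 end40 x534.7 y68.71 rel face -0.84 rows 12.02 15.32 board14 y69.41
235 face44 x544.1 y69.39 end40 x543.8 y68.49 rel face -0.90 rows 12.04 15.41 board14 y69.57
250 face44 x554.4 y69.20 end40 x554.3 y68.36 rel face -0.83 rows 12.04 15.3 board14 y71.84
266 face44 x565.4 y68.98 end40 x565.5 y67.97 rel face -1.02 rows 12.06 15.61 board14 y71.78
280 face44 x574.9 y70.18 end40 x575.3 y67.78 rel face -2.40 rows 9.77 15.61 board14 y70.19
293 face44 x583.9 y68.51 end40 x584.4 y67.67 rel face -0.85 rows 12.3 15.52 board14 y68.51
302 face44 x590.0 y68.40 end40 x590.7 y67.07 rel face -1.34 rows 12.29 16.3 board14 y69.87
316 face44 x599.6 y68.21 end40 x600.5 y66.91 rel face -1.32 rows 12.3 16.27 board14 y69.58
328 face44 x607.7 y69.73 end40 x608.9 y66.67 rel face -3.09 rows 9.5 16.42 board14 y67.33
```

Ends look 0.5–1 mm short of the face (blank 1 most), so I will push each right end toward the stop with shut fingers. First I turn 90° and go to the right of the row.

>>> arm_command --increments '[{"dr":[0,0,-0.182],"offset":[0,0,0],"hand":-1},{"dr":[0,0,-0.182],"offset":[0,0,0],"hand":-1},{"dr":[0,0,-0.182],"offset":[0,0,0],"hand":-1},{"dr":[0,0,-0.182],"offset":[0,0,0],"hand":-1},{"dr":[0,0,-0.182],"offset":[0,0,0],"hand":-1},{"dr":[0,0,-0.182],"offset":[0,0,0],"hand":-1},{"dr":[0,0,-0.182],"offset":[0,0,0],"hand":-1},{"dr":[0,0,-0.182],"offset":[0,0,0],"hand":-1}]'

```text
time_s: 51.45
eef_pos: [556.3, -65.0, 114.8]
ee_rot: [-0.0, 0.218, 0.976, 0.0]
force: [-0.1, 0.5, 0.3]
grip_width: -0.001
grip_force: 0.0
```

>>> arm_command --increments '[{"dr":[0,0,-0.182],"offset":[0,0,0],"hand":-1},{"dr":[0,0,-0.182],"offset":[0,0,0],"hand":-1},{"dr":[0,0,-0.182],"offset":[0,0,0],"hand":-1},{"dr":[0,0,0],"offset":[-0.042,-0.294,0],"hand":-1},{"dr":[0,0,0],"offset":[-0.042,-0.294,0],"hand":-1},{"dr":[0,0,0],"offset":[-0.042,-0.294,0],"hand":-1},{"dr":[0,0,0],"offset":[0,0,0],"hand":-1},{"dr":[0,0,0],"offset":[0,0,0],"hand":-1}]'

```text
time_s: 52.25
eef_pos: [569.9, -171.3, 114.6]
ee_rot: [-0.0, 0.008, 1.0, 0.0]
force: [-0.2, 0.0, 0.8]
grip_width: 0.004
grip_force: 0.0
```

```bash
python3 - <<'E'
from h import *
s=st(); im,ci=cap('wrist','w14.png')
g=im.astype(int).sum(2)//3
for x in (542,570,598):
    # find right end along y at z=40
    ys=np.arange(-160,-110,1.0); P=[proj(ci,(x,y,40)) for y in ys]
    v=np.array([g[int(round(p[1])),int(round(p[0]))] if 0<=p[1]<383 and 0<=p[0]<511 else -1 for p in P]); print(x,[round(float(q)) for q in P[20]],v[::2])
E
```

```text
52.25 [ 569.9 -171.3  114.6] [-5.0e-04  8.5e-03  1.0e+00  4.0e-04] [-0.2  0.   0.8] 0.0035569569463399283 0.0
542 [295, 166] [113 114 114 114 114 115 115 115 116 115 116 116 116 117 110  89  91 139
 138 138 138 139 139 138 138]
570 [294, 199] [106 106 105 106 106 108 109 109 109 109  98  91 110 131 131 130 130 131
 130 131 131 131 131 132 133]
598 [293, 229] [121 121 114 114 113 115 114 114 114 113 114 113  89  92 131 140 139 139
 139 139 140 139 139 138 139]
```

>>> arm_command --increments '[{"dr":[0,0,0],"offset":[0,0,0.35],"hand":-1},{"dr":[0,0,0],"offset":[0,0,0.28],"hand":-1},{"dr":[0,0,0],"offset":[0,0,0.1],"hand":-1},{"dr":[0,0,0],"offset":[0,0,0.06],"hand":-1},{"dr":[0,0,0],"offset":[0,0.08,0],"hand":-1},{"dr":[0,0,0],"offset":[0,0.06,0],"hand":-1},{"dr":[0,0,0],"offset":[0,0,0],"hand":-1},{"dr":[0,0,0],"offset":[0,0,0],"hand":-1}]'

```text
time_s: 53.1
eef_pos: [571.4, -154.9, 21.1]
ee_rot: [0.001, 0.008, 1.0, -0.0]
force: [-0.0, -0.7, 0.4]
grip_width: -0.002
grip_force: 0.0
```

>>> arm_command --increments '[{"dr":[0,0,0],"offset":[0,0.02,0],"hand":-1},{"dr":[0,0,0],"offset":[0,0.015,0],"hand":-1},{"dr":[0,0,0],"offset":[0,0,0],"hand":-1},{"dr":[0,0,0],"offset":[0,0,0],"hand":-1}]'

```text
time_s: 53.5
eef_pos: [570.9, -150.9, 20.1]
ee_rot: [-0.0, 0.008, 1.0, -0.0]
force: [0.2, 0.3, 0.2]
grip_width: 0.001
grip_force: 0.0
```

>>> arm_command --increments '[{"dr":[0,0,0],"offset":[0,0.01,0],"hand":-1},{"dr":[0,0,0],"offset":[0,0,0],"hand":-1},{"dr":[0,0,0],"offset":[0,0,0],"hand":-1}]'

```text
time_s: 53.8
eef_pos: [571.0, -149.6, 20.1]
ee_rot: [-0.0, 0.008, 1.0, 0.0]
force: [-0.9, 0.3, 0.3]
grip_width: -0.002
grip_force: 0.0
```

>>> arm_command --increments '[{"dr":[0,0,0],"offset":[0,0.01,0],"hand":-1},{"dr":[0,0,0],"offset":[0,0,0],"hand":-1},{"dr":[0,0,0],"offset":[0,0,0],"hand":-1}]'

```text
time_s: 54.1
eef_pos: [571.0, -148.4, 20.1]
ee_rot: [0.0, 0.008, 1.0, 0.0]
force: [0.5, -0.2, 0.0]
grip_width: 0.004
grip_force: 0.1
```

>>> arm_command --increments '[{"dr":[0,0,0],"offset":[0,0.009,0],"hand":-1},{"dr":[0,0,0],"offset":[0,0,0],"hand":-1},{"dr":[0,0,0],"offset":[0,0,0],"hand":-1}]'

```text
time_s: 54.4
eef_pos: [571.0, -148.3, 20.2]
ee_rot: [0.0, 0.008, 1.0, -0.001]
force: [-0.1, -5.8, -0.9]
grip_width: 0.003
grip_force: 2.6
```

>>> arm_command --increments '[{"dr":[0,0,0],"offset":[0,-0.1,0],"hand":-1},{"dr":[0,0,0],"offset":[-0.115,0,0],"hand":-1},{"dr":[0,0,0],"offset":[-0.11,0,0],"hand":-1},{"dr":[0,0,0],"offset":[0,0,0],"hand":-1},{"dr":[0,0,0],"offset":[0,0.08,0],"hand":-1},{"dr":[0,0,0],"offset":[0,0,0],"hand":-1},{"dr":[0,0,0],"offset":[0,0,0],"hand":-1}]'

```text
time_s: 55.1
eef_pos: [597.7, -149.9, 20.2]
ee_rot: [0.0, 0.008, 1.0, 0.0]
force: [-0.5, -0.5, 0.5]
grip_width: 0.001
grip_force: 0.0
```

>>> arm_command --increments '[{"dr":[0,0,0],"offset":[0,0.018,0],"hand":-1},{"dr":[0,0,0],"offset":[0,0,0],"hand":-1},{"dr":[0,0,0],"offset":[0,0,0],"hand":-1}]'

```text
time_s: 55.4
eef_pos: [598.0, -148.1, 20.1]
ee_rot: [0.0, 0.008, 1.0, -0.0]
force: [0.3, 0.8, -0.1]
grip_width: 0.004
grip_force: 0.0
```

>>> arm_command --increments '[{"dr":[0,0,0],"offset":[0,0.01,0],"hand":-1},{"dr":[0,0,0],"offset":[0,0,0],"hand":-1},{"dr":[0,0,0],"offset":[0,0,0],"hand":-1}]'

```text
time_s: 55.7
eef_pos: [598.0, -146.9, 20.1]
ee_rot: [0.0, 0.008, 1.0, -0.0]
force: [-0.0, 0.1, -0.4]
grip_width: -0.003
grip_force: 0.0
```

>>> arm_command --increments '[{"dr":[0,0,0],"offset":[0,0.01,0],"hand":-1},{"dr":[0,0,0],"offset":[0,0,0],"hand":-1},{"dr":[0,0,0],"offset":[0,0,0],"hand":-1}]'

```text
time_s: 56.0
eef_pos: [598.0, -145.6, 20.1]
ee_rot: [-0.0, 0.008, 1.0, 0.0]
force: [-0.4, -0.2, 0.2]
grip_width: 0.001
grip_force: 0.0
```

>>> arm_command --increments '[{"dr":[0,0,0],"offset":[0,0.009,0],"hand":-1},{"dr":[0,0,0],"offset":[0,0,0],"hand":-1},{"dr":[0,0,0],"offset":[0,0,0],"hand":-1}]'

```text
time_s: 56.3
eef_pos: [598.0, -144.9, 20.1]
ee_rot: [0.0, 0.008, 1.0, -0.0]
force: [-0.9, -4.5, -0.2]
grip_width: -0.001
grip_force: 1.7
```

>>> arm_command --increments '[{"dr":[0,0,0],"offset":[0,-0.1,0],"hand":-1},{"dr":[0,0,0],"offset":[0.16,-0.02,0],"hand":-1},{"dr":[0,0,0],"offset":[0.16,0,0],"hand":-1},{"dr":[0,0,0],"offset":[0.147,0,0],"hand":-1},{"dr":[0,0,0],"offset":[0,0,0],"hand":-1},{"dr":[0,0,0],"offset":[0,0.1,0],"hand":-1},{"dr":[0,0,0],"offset":[0,0.025,0],"hand":-1},{"dr":[0,0,0],"offset":[0,0,0],"hand":-1}]'

```text
time_s: 57.1
eef_pos: [542.6, -142.3, 20.1]
ee_rot: [0.0, 0.007, 1.0, 0.0]
force: [0.1, 0.5, -0.8]
grip_width: -0.001
grip_force: 0.0
```

>>> arm_command --increments '[{"dr":[0,0,0],"offset":[0,0.012,0],"hand":-1},{"dr":[0,0,0],"offset":[0,0,0],"hand":-1},{"dr":[0,0,0],"offset":[0,0,0],"hand":-1}]'

```text
time_s: 57.4
eef_pos: [542.1, -141.7, 20.1]
ee_rot: [0.0, 0.008, 1.0, -0.0]
force: [-1.1, 0.3, -0.3]
grip_width: -0.002
grip_force: 0.0
```

>>> arm_command --increments '[{"dr":[0,0,0],"offset":[0,0.009,0],"hand":-1},{"dr":[0,0,0],"offset":[0,0,0],"hand":-1},{"dr":[0,0,0],"offset":[0,0,0],"hand":-1}]'

```text
time_s: 57.7
eef_pos: [542.1, -140.6, 20.1]
ee_rot: [-0.0, 0.008, 1.0, -0.0]
force: [0.4, 0.3, -0.6]
grip_width: -0.003
grip_force: 0.0
```

>>> arm_command --increments '[{"dr":[0,0,0],"offset":[0,0.009,0],"hand":-1},{"dr":[0,0,0],"offset":[0,0,0],"hand":-1},{"dr":[0,0,0],"offset":[0,0,0],"hand":-1}]'

```text
time_s: 58.0
eef_pos: [542.1, -139.7, 20.1]
ee_rot: [0.0, 0.008, 1.0, -0.0]
force: [-0.3, -2.2, -1.0]
grip_width: 0.0
grip_force: 1.2
```

>>> arm_command --increments '[{"dr":[0,0,0],"offset":[0,0.006,0],"hand":-1},{"dr":[0,0,0],"offset":[0,0,0],"hand":-1},{"dr":[0,0,0],"offset":[0,0,0],"hand":-1}]'

```text
time_s: 58.3
eef_pos: [542.1, -139.6, 20.2]
ee_rot: [0.0, 0.008, 1.0, -0.001]
force: [-0.4, -6.2, -0.4]
grip_width: -0.004
grip_force: 3.2
```

All ends are tight on the stop. One last gentle push on the row toward the fence closes any seam.

>>> arm_command --increments '[{"dr":[0,0,0],"offset":[0,-0.1,0],"hand":-1},{"dr":[0,0,0],"offset":[0.19,0,0],"hand":-1},{"dr":[0,0,0],"offset":[0.19,0,0],"hand":-1},{"dr":[0,0,0],"offset":[0,0.33,0],"hand":-1},{"dr":[0,0,0],"offset":[0,0.33,0],"hand":-1},{"dr":[0,0,0],"offset":[0,0.33,0],"hand":-1},{"dr":[0,0,0],"offset":[0,0,0],"hand":-1},{"dr":[0,0,0],"offset":[0,0,0],"hand":-1}]'

```text
time_s: 59.1
eef_pos: [498.4, -31.1, 20.2]
ee_rot: [0.0, 0.007, 1.0, 0.0]
force: [0.4, -0.5, 0.3]
grip_width: -0.001
grip_force: 0.0
```

>>> arm_command --increments '[{"dr":[0,0,0],"offset":[-0.08,0,0],"hand":-1},{"dr":[0,0,0],"offset":[-0.04,0,0],"hand":-1},{"dr":[0,0,0],"offset":[0,0,0],"hand":-1},{"dr":[0,0,0],"offset":[0,0,0],"hand":-1}]'

```text
time_s: 59.5
eef_pos: [512.7, -32.0, 19.9]
ee_rot: [-0.0, 0.009, 1.0, 0.0]
force: [0.4, 0.6, -0.2]
grip_width: 0.005
grip_force: 0.0
```

>>> arm_command --increments '[{"dr":[0,0,0],"offset":[-0.02,0,0],"hand":-1},{"dr":[0,0,0],"offset":[-0.015,0,0],"hand":-1},{"dr":[0,0,0],"offset":[0,0,0],"hand":-1},{"dr":[0,0,0],"offset":[0,0,0],"hand":-1}]'

```text
time_s: 59.9
eef_pos: [516.8, -31.5, 20.1]
ee_rot: [-0.0, 0.008, 1.0, 0.0]
force: [-0.3, -0.2, 0.3]
grip_width: -0.0
grip_force: 0.0
```

>>> arm_command --increments '[{"dr":[0,0,0],"offset":[-0.012,0,0],"hand":-1},{"dr":[0,0,0],"offset":[0,0,0],"hand":-1},{"dr":[0,0,0],"offset":[0,0,0],"hand":-1}]'

```text
time_s: 60.2
eef_pos: [518.0, -31.5, 20.0]
ee_rot: [-0.0, 0.008, 1.0, 0.0]
force: [-3.6, -0.4, 1.5]
grip_width: 0.003
grip_force: 1.3
```

>>> arm_command --increments '[{"dr":[0,0,0],"offset":[-0.007,0,0],"hand":-1},{"dr":[0,0,0],"offset":[0,0,0],"hand":-1},{"dr":[0,0,0],"offset":[0,0,0],"hand":-1}]'

```text
time_s: 60.5
eef_pos: [518.0, -31.4, 20.0]
ee_rot: [-0.002, 0.008, 1.0, 0.0]
force: [-7.2, -0.9, 5.5]
grip_width: 0.0
grip_force: 3.9
```

>>> arm_command --increments '[{"dr":[0,0,0],"offset":[0.05,0,0],"hand":-1},{"dr":[0,0,0],"offset":[0.1,0,0],"hand":-1},{"dr":[0,0,0],"offset":[0,0,-0.35],"hand":-1},{"dr":[0,0,0],"offset":[0,0,-0.4],"hand":-1},{"dr":[0,0,0],"offset":[-0.3,0.3,-0.4],"hand":-1},{"dr":[0,0,0],"offset":[-0.25,0.3,-0.1],"hand":-1},{"dr":[0,0,0],"offset":[-0.2,0,0],"hand":-1},{"dr":[0,0,0],"offset":[0,0,0],"hand":-1}]'

```text
time_s: 61.3
eef_pos: [583.7, 29.9, 156.5]
ee_rot: [0.001, 0.007, 1.0, -0.0]
force: [-0.8, -0.5, -0.4]
grip_width: -0.003
grip_force: 0.0
```

```bash
python3 - <<'E'
from h import *
s=st(); im,ci=cap('wrist','w15.png')
cv2.imwrite('pics/v15.png',cv2.resize(im[30:290,80:420,::-1],None,fx=2.3,fy=2.3,interpolation=cv2.INTER_CUBIC))
E
```

```text
61.3 [583.7  29.9 156.5] [ 1.3e-03  7.4e-03  1.0e+00 -1.0e-04] [-0.8 -0.5 -0.4] -0.002714315826087953 0.0
```

View pics/v15.png

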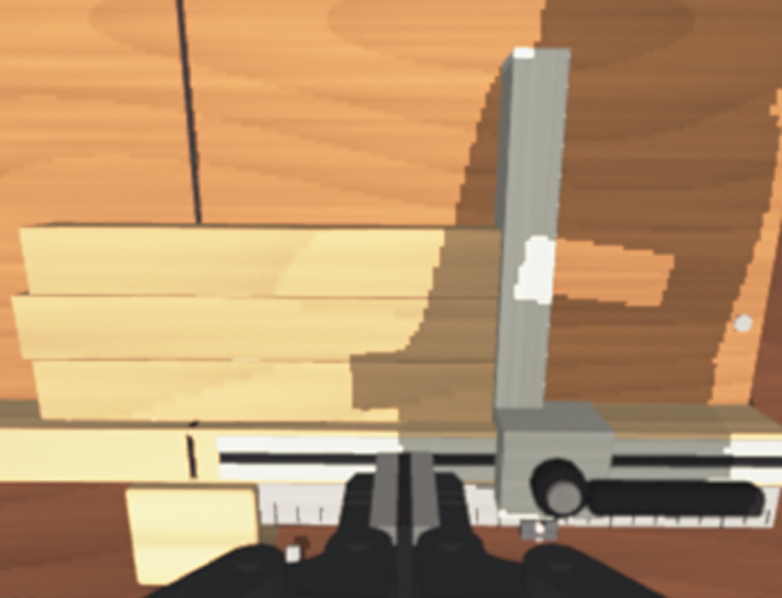

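The three blanks form a closed row at (260,330), with their left ends at the stop (500,330). The lever lies along the fence, locked, at (670,497). The pointer is at the clip (540,528), and the robot is clear, so I'm handing in.

```bash
python3 -c "
from rig import ctrl
print(ctrl.finish_job())"
```

```text
the job is handed in; nothing more can be done
None
```

I handed the job in at about 61 s, no verdict shown: the stop is about 0.5 mm from the centre of the clip's white line and locked, and the three blanks lie in a closed row, tight to the fence and stop.

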